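# Hold the hidden bolt head while the nut is run on

## Robot

A 6-joint arm with a two-finger parallel gripper is mounted at the origin on a cart in front of the work surface, level with it; the furniture and walls round the work are solid. World frame = base frame: x ahead of the robot, y to its left, z up, the work surface at z = 0. Lengths are in m, angles in rad, forces in N, time in s.
With the tool pointing down it reaches from about 0.3 to 1 m from the base axis. Payload 5.1 kg.
Tool frame: the origin (TCP) lies at the very end of the fingers, on their centre line; the grasp point (between the pads) lies tcp_to_grasp behind it (tcp_to_grasp is the distance from the TCP to the grasp point, in m); z points along the fingers, x is the direction in which the jaws open and shut, and the axes are right-handed (so a half turn about z gives the same grasp; the last joint's range is limited). The gripper opens to 95 mm and grips with 3 to 60 N. Pads are 20 mm wide; open, the fingers measure 119 mm over their backs; the gripper's body (75 mm by 180 mm) begins 59 mm behind the grasp point.
Start: joints at [1.215, 0.124, 1.65, -0, 1.367, -0.083], TCP at [0.175, 0.626, 0.215] pointing down, gripper open.
Joint ranges: [-2.61, 2.61], [-1.02, 2.33], [0.03, 2.71], [-1.35, 4.49], [0.32, 2.68], [-2.91, 2.91]. Speed limits (rad/s): [2.57, 2.57, 3.14, 3.14, 3.14, 3.14].

## Interface

Orientations are given as a unit quaternion [x, y, z, w].
In Python, from cell import read_state, grab_frame, camera_params, job_done, tcp_to_grasp gives the robot as it stands.
- The arm moves only by the shell command python3 -m jog 'ROWS' [FORCE]. ROWS is JSON, a list of rows, each an object of numbers: "x", "y", "z": the shift along the tool's x, y, z in m; "ax", "ay", "az": the turn, a rotation vector about the tool's x, y, z in rad; "grip": the finger opening in m, from 0 to 0.0951. In form: [{"x": .., "y": .., "z": .., "ax": .., "ay": .., "az": .., "grip": ..}, ...]. A call has 1 to 10 rows; each row shifts and turns the commanded pose from where the row before left it, along the tool's axes as they then stand; what a row does not reach is not made up. A row lasts 1/8 s, in which the tool goes at most 62.5 mm and 10.7 degrees, less where a joint would pass 70% of its speed; a pose out of reach is approached as far as the arm can. A call is refused whole if a number of a shift passes 0.0625 or a number of a turn 0.188, either way. A call with a gripper value outside its range is refused whole. The fingers move at their own pace and stop on an object; FORCE is the grip in N (left out, the last holds). Time passes only in rows, so rows that do not move let the fingers close. It gives the time, the measured TCP pose, the force and the opening at its end, in the units of the state.
- read_state(): the state, without advancing time (a new reading comes with each control period).
- grab_frame(name): name is "scene" or "top" or "wrist"; returns the picture (420x560x3 uint8, red, green, blue); there is no depth.
- camera_params(name): a dict with "camera_matrix" (3x3 intrinsics, pixels), "cam_to_world" (4x4, takes a point from camera to world coordinates). Camera axes: x right, y up, looking along -z (the intrinsics and any distortion apply to the point x, -y, -z); pixel columns grow to the right and rows downward; lengths in m; the calibration is good to about 2 mm. A picture is of the moment at which its call begins: read the wrist's pose just before it. camera_params takes no time and is no camera call; for the wrist camera it gives the pose at the moment of the call.
- job_done(): hands the job in, once; it reports no verdict.
The state is a dict: "time": time; "joint_positions": joint angles; "joint_vel": joint speeds; "joint_efforts": joint torques, N m; "tool_pos": TCP position; "eef_rot": TCP orientation; "wrist_force": force on the tool from outside, world axes, zero at the start; "wrist_torque": the same for the moment, N m; "gripper_width": opening from 0.0 (shut) to 1.0 (fully open).
Only numpy, scipy, OpenCV 4.12 (cv2) and the standard library are available. Lean on these libraries where they do the work, as an engineer would, in place of code of your own. Each camera call takes 0.05 s, during which the arm holds its last target.

## Task

The nut runner is turning the nut on the front of the channel bracket, but the bolt goes round with it. Pull the red locating pin up out of the gap behind the bracket's front flange and stand it foot down in the mug, then reach down into that gap, grip the bolt head between the fingers and hold it so that it stops turning; finish while still holding it. Leave the mug standing, and leave the roll of tape, the tape measure and the ring magnet where they are.

Things in the scene. Friction and masses are not known exactly. Their poses are not given: they have to be found in the camera images.
- fixture: Grey base plate fixed on the bench (205 x 115 mm, 12 thick) with a steel channel bracket. Origin on the bench top below the middle of the bracket's gap; x away from the nut runner, across the gap; y to the left along it. Two upright flanges, 8 mm thick, 104 wide, tops 118 mm above the bench; gap between them 50 mm (x -25 to +25), open above and at both ends. Yaw within 0.25 rad.
- runner (a point): Middle of the yellow and black nut runner, a round body fixed in front of the front flange, along the fixture's x (from x = -33 to -151 mm); radius up to 27 mm, its top 110 mm above the bench. It runs all the time.
- bolt_head (a point): Centre of the bolt's dark hexagonal head, in the gap close behind the front flange, 83 mm above the bench, 35 mm below the flange tops; axes as the fixture's (x along the bolt, away from the runner). Head 30 mm across flats, 34.6 across corners, 14 thick (x -7 to +7). Before it lie a 3 mm washer and the front flange, behind it 33 mm of free gap.
- bolt (a joint): Angle of the bolt about the fixture's x, rad. The runner drags it round at about 0.5 rad/s with some 0.25 N m; it stops when held and turns on when let go. At 0 and every multiple of 1.047 (60 degrees) two flats stand upright, facing the ends of the gap (fixture's +y and -y); half-way between, two corners point there.
- pin_grip (a point): Centre of the grip of the red locating pin, z along the pin, upwards at first. Round, 170 mm long, 44 to 72 g: rod 12 mm in diameter, collar 22 mm in diameter 118 to 123 mm above the foot, then a grip 18 mm in diameter, 47 long, to the top. This point is 146 mm above the foot. The pin stands loose in its socket, foot 12 mm above the bench, beside the bolt head, where a finger must go.
- pin_foot (a point): Centre of the pin's lower end, 146 mm below pin_grip along the pin.
- socket (a point): Mouth of the pin's socket, a dark 30 x 30 mm block in the gap, 38 mm to the left (+y) of the bolt head, top 40 mm above the bench; hole 13 mm wide and 28 mm deep.
- mug: Green and white mug, 86 mm wide, 99 mm high, about 0.45 kg, origin on its underside; loose, empty and upright; its handle points to its -y. It stands on the black mat, 3 mm thick, to the right of the fixture, either in the nearer or in the farther of two places.
- mug_rim (a point): Centre of the mug's round mouth, at the height of the rim, 102 mm above the bench. The opening is about 70 mm wide, narrowing to about 50 mm at the inner floor, which lies 91 mm below this point.
- duct_tape: Grey roll of tape lying flat on the black mat, 97 mm wide, 48 mm high, origin on its underside, in the other of the two places that the mug may have; leave it.
- tape_measure: Yellow tape measure, 32 x 74 x 60 mm, standing to the left of the fixture, origin on its underside; leave it.
- ring_magnet: Black ring magnet, 40 mm wide and 15 mm high, lying flat behind the fixture to the left, origin on its underside; leave it.
Things that resemble listed ones, but are neither listed nor needed, are in the scene too. Of the things that look like the part that bears pin_grip, the smaller one is meant.

How it is judged:
On the way:
1. the pin stands in the mug, let go (horizontal distance between pin_foot and mug_rim below 0.036 m and z of pin_foot in the frame of mug_rim below -0.06 m and angle between pin_grip's own z axis and vertical below 0.75 rad and contact force between the fingers and pin below 0.2 N and linear speed of pin below 0.05 m/s), for 0.2 s.
At the end, for the whole second after the job is handed in: Pin foot down in the upright mug (within 36 mm of its centre line, over 60 mm below the rim, leaning under 0.75 rad); fingers still holding the bolt head (over 5 N, pads within 30 mm of its centre), bolt not turning (under 0.06 rad/s) through the last second (horizontal distance between pin_foot and mug_rim below 0.036 m and z of pin_foot in the frame of mug_rim below -0.06 m and angle between pin_grip's own z axis and vertical below 0.75 rad and angle between mug's own z axis and vertical below 0.15 rad and contact force between the fingers and bolt above 5 N and distance between the grasp point and bolt_head below 0.03 m and velocity of joint bolt between -0.06 and 0.06 rad/s); the arm keeps its last pose, push and grip.
It fails at once if the roll of tape, tape measure or ring magnet is moved by more than 30 mm (distance of any of duct_tape, tape_measure, ring_magnet from where it was at the start of the episode above 0.03 m).
It fails at once if the mug is tipped over (angle between mug's own z axis and vertical above 0.6 rad).
It also fails if it takes over 61 s, if anything falls off the work surface, if the arm or the gripper's body presses on something with over 40 N, if the wrist force passes 120 N, or if a joint passes its speed limit or range.

## Working session

There is one attempt and no reset: what is moved stays moved. The work goes in short steps, Python scripts to look and compute and a shell command to move; the robot and the scene stay as the last step left them, time stands still between calls to the robot, and variables do not carry over. Pictures are saved under pics/ and viewed, and the job is handed in when it is done.

```bash
ls -la; mkdir -p pics; python3 - <<'E'
from cell import *
import cv2,numpy as np
print(read_state(), tcp_to_grasp if not callable(tcp_to_grasp) else tcp_to_grasp())
for n in ["scene","top","wrist"]:
    p=camera_params(n)
    print(n,{k:np.round(np.array(v),4).tolist() if not isinstance(v,str) else v for k,v in p.items()})
    im=grab_frame(n); cv2.imwrite(f"pics/{n}0.png",im[:,:,::-1])
E
```

```text
total 12
drwxr-xr-x  3 agent agent 4096 Dec  7 14:18 .
drwxr-xr-x 23 root  root  4096 Dec  7 14:18 ..
drwxr-xr-x  2 agent agent 4096 Dec  7 14:18 pics
{'time': 0.0, 'joint_positions': array([ 1.21540091e+00,  1.24501172e-01,  1.65164384e+00, -2.73018310e-05,
        1.36749783e+00, -8.25900556e-02]), 'joint_vel': array([ 0.00125117,  0.00012882, -0.00055723, -0.00159881, -0.00021523,
        0.00055045]), 'joint_efforts': array([ 4.99736761e-04, -4.17619443e+01, -3.59926987e+01,  7.76163745e-02,
        4.94169316e-02, -1.62564870e-04]), 'tool_pos': array([0.1749409 , 0.62535969, 0.21340742]), 'eef_rot': array([ 7.96689225e-01,  6.04388309e-01, -8.57838155e-04,  5.61347562e-04]), 'wrist_force': array([-0.40243744,  0.67962206, -0.4314739 ]), 'wrist_torque': array([ 0.02751975, -0.04266886,  0.01825929]), 'gripper_width': 0.9988280824837099} 0.0188
scene {'camera_matrix': [[410.5809, 0.0, 278.4709], [0.0, 410.5809, 206.932], [0.0, 0.0, 1.0]], 'cam_to_world': [[-0.8979, 0.3318, -0.2892, 0.3216], [-0.4399, -0.6547, 0.6147, 0.3954], [0.0146, 0.6792, 0.7338, 0.743], [0.0, 0.0, 0.0, 1.0]]}
top {'camera_matrix': [[420.1598, 0.0, 279.7432], [0.0, 420.1598, 211.1034], [0.0, 0.0, 1.0]], 'cam_to_world': [[-0.0567, 0.9711, -0.2316, 0.3654], [-0.9984, -0.0537, 0.019, -0.1265], [0.006, 0.2323, 0.9726, 0.9603], [0.0, 0.0, 0.0, 1.0]]}
wrist {'camera_matrix': [[345.7736, 0.0, 281.5175], [0.0, 345.7736, 209.321], [0.0, 0.0, 1.0]], 'cam_to_world': [[0.2695, -0.9208, -0.282, 0.0952], [0.963, 0.2571, 0.0808, 0.6468], [-0.0019, -0.2933, 0.956, 0.3845], [0.0, 0.0, 0.0, 1.0]]}
```

View pics/scene0.png

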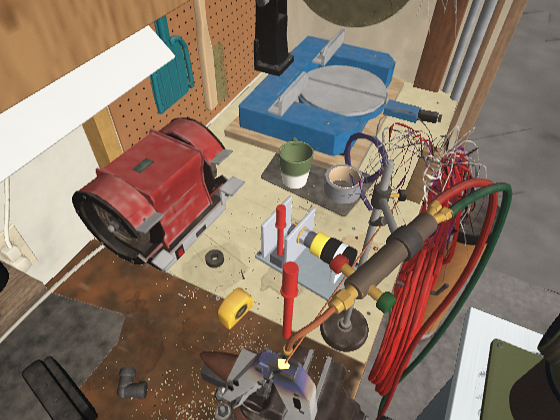

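View pics/top0.png

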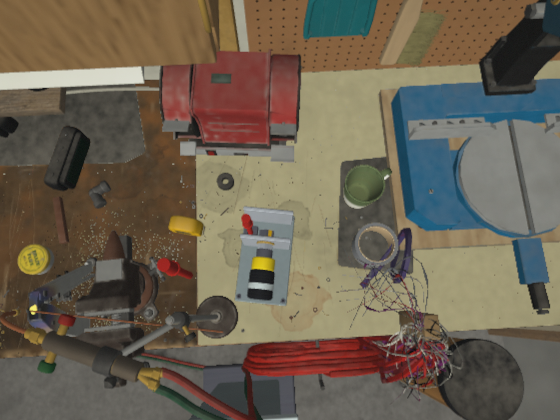

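View pics/wrist0.png

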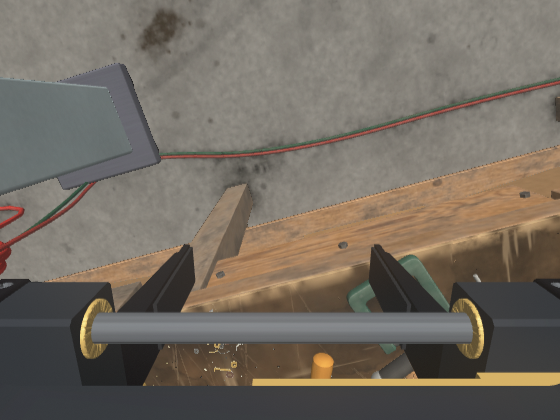

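The scene view shows two red pins: a small one in the bracket gap at about (281,212) and a large one at (290,270). In the top view they are at (247,224) and (168,266). The one in the gap is smaller and stands in the fixture, so it fits the description. The mug is at (295,158) in scene and (364,186) in top, which is the farther place. I'll confirm with enlarged crops.

```bash
python3 - <<'E'
import cv2,numpy as np
a=cv2.imread('pics/scene0.png')[120:350,220:420]; b=cv2.imread('pics/top0.png')[160:345,140:420]
cv2.imwrite('pics/cs.png',cv2.resize(a,None,fx=2.6,fy=2.6,interpolation=cv2.INTER_CUBIC))
cv2.imwrite('pics/ct.png',cv2.resize(b,None,fx=2.8,fy=2.8,interpolation=cv2.INTER_CUBIC))
E
```

```text
(no output)
```

View pics/cs.png

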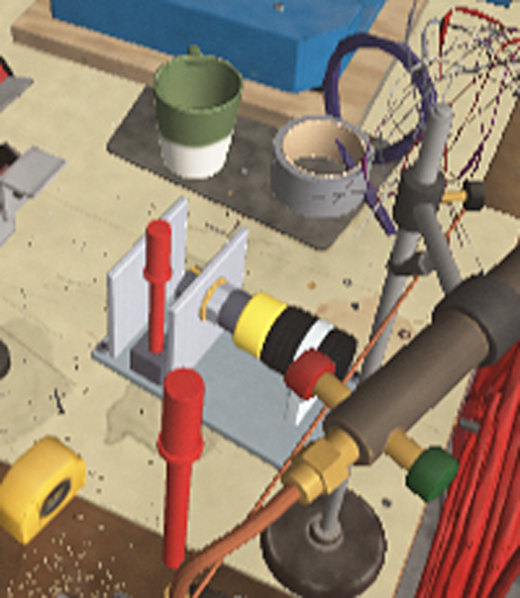

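View pics/ct.png

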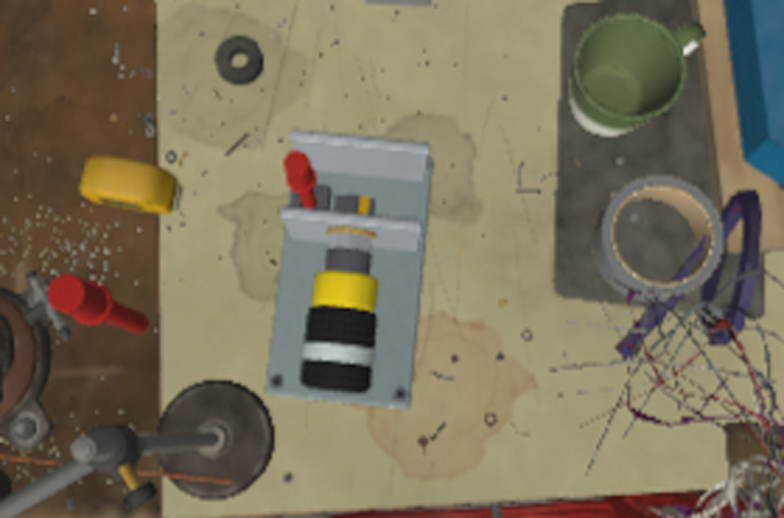

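The crops confirm it: the slim red pin stands in the gap behind the front flange, and the larger one stands apart on the left. Next I triangulate.

```bash
cat > h.py <<'E'
import numpy as np,cv2
from cell import camera_params
from scipy.spatial.transform import Rotation as R
def proj(n,X,p=None):
    p=p or camera_params(n);K=np.array(p["camera_matrix"]);T=np.linalg.inv(np.array(p["cam_to_world"]))
    X=np.atleast_2d(X);c=X@T[:3,:3].T+T[:3,3];c=c*[1,-1,-1];u=c@K.T;return u[:,:2]/u[:,2:]
def ray(n,uv,p=None):
    p=p or camera_params(n);K=np.array(p["camera_matrix"]);T=np.array(p["cam_to_world"])
    d=np.linalg.solve(K,[uv[0],uv[1],1])*[1,-1,-1];d=T[:3,:3]@d;return T[:3,3],d/np.linalg.norm(d)
def tri(obs):
    A=np.zeros((3,3));b=np.zeros(3)
    for n,uv,*p in obs:
        o,d=ray(n,uv,*p);M=np.eye(3)-np.outer(d,d);A+=M;b+=M@o
    X=np.linalg.solve(A,b)
    return X,max(np.linalg.norm((np.eye(3)-np.outer(d,d))@(X-o)) for o,d in [ray(n,uv,*p) for n,uv,*p in obs])
def onz(n,uv,z,p=None):
    o,d=ray(n,uv,p);return o+d*(z-o[2])/d[2]
E
python3 - <<'E'
from h import *
S=lambda x,y:("scene",(x/2.6+220,y/2.6+120)); T=lambda x,y:("top",(x/2.8+140,y/2.8+160))
np.set_printoptions(precision=4,suppress=True)
for k,s,t in [("pintop",(158,229),(296,160)),("collar",(157,275),(306,198)),("rearL",(108,272),(291,133)),("rearR",(185,198),(430,145)),("frontL",(170,306),(283,211)),("frontR",(247,230),(425,221)),("mugrim",(200,85),(630,70)),("tape",(322,150),(662,237)),("bigpin",(184,378),(78,297)),("magnet",(-10,358),(240,60)),("tmeas",(60,450),(128,170)),("clampballtop",(440,110),(90,450))]:
    print(k,*tri([S(*s),T(*t)]))
for k,s,t in [("torchknobgreen",(385,301),(47,366)),("torchbody end",(440,218),(150,375)),("standbase",(345,330),(217,316)),("torch near end",(345,297),(75,345)),("redknob",(341,264),(66,321)),("clamp",(382,195),(176,320)),("lamp?",(272,40),(495,75))]:
    print(k,*tri([("scene",s),("top",t)]))
E
```

```text
pintop [ 0.5411 -0.0768  0.1787] 0.002127766047466718
collar [ 0.5329 -0.0779  0.1263] 0.006083673053517445
rearL [ 0.5772 -0.0697  0.1182] 0.0003887325062841132
rearR [ 0.5614 -0.1719  0.1143] 0.002340523470463331
frontL [ 0.5201 -0.0615  0.1176] 0.00025409001103818605
frontR [ 0.5042 -0.1648  0.1109] 0.0035990419534179694
mugrim [ 0.6173 -0.3298  0.096 ] 0.00131861500152944
tape [ 0.4956 -0.3528  0.0443] 0.00028930619541899
bigpin [0.4548 0.0602 0.2228] 0.001580423437578304
magnet [ 0.6682 -0.0222  0.0097] 0.0025645413983369594
tmeas [0.5584 0.0587 0.0702] 0.008729650245829475
clampballtop [0.3618 0.0035 0.4235] 0.00020864499551043978
torchknobgreen [0.3143 0.1682 0.3954] 0.00048559397654858195
torchbody end [0.2922 0.0379 0.396 ] 0.004468933969730706
standbase [0.36   0.0068 0.0007] 0.003225780985630565
torch near end [0.3447 0.1546 0.3537] 0.008376715141697197
redknob [0.3676 0.1472 0.3959] 0.0012937701605847279
clamp [0.3605 0.0099 0.3752] 0.0014164852434913576
lamp? [ 0.7958 -0.5706  0.2348] 0.00986430052295146
```

```bash
python3 - <<'E'
from h import *
np.set_printoptions(precision=3,suppress=True)
print(proj("scene",[[0,0,0],[0,0,.3],[.2,0,.4],[.1,-.1,.4]]),proj("top",[[0,0,0],[.15,0,.4],[.2,0,0.4]]))
for uv in [(440,212),(470,187),(510,190),(500,250)]:
    for z in (.2,.3,.4,.5): print(uv,onz("scene",uv,z))
for uv in [(170,385),(215,418),(260,418),(240,355),(300,355)]:
    for z in (0,.2,.4,.5): print("top",uv,onz("top",uv,z))
print("shelf",tri([("scene",(173,62)),("top",(145,75))]),tri([("scene",(148,27)),("top",(215,62))]))
E
```

```text
[[545.303 415.103]
 [672.725 335.473]
 [526.926 219.864]
 [622.1   192.069]] [[224.504 501.187]
 [179.558 506.306]
 [179.497 459.063]]
(440, 212) [ 0.271 -0.18   0.2  ]
(440, 212) [ 0.281 -0.074  0.3  ]
(440, 212) [0.29  0.032 0.4  ]
(440, 212) [0.299 0.138 0.5  ]
(470, 187) [ 0.233 -0.271  0.2  ]
(470, 187) [ 0.249 -0.148  0.3  ]
(470, 187) [ 0.265 -0.026  0.4  ]
(470, 187) [0.282 0.097 0.5  ]
(510, 190) [ 0.163 -0.297  0.2  ]
(510, 190) [ 0.192 -0.17   0.3  ]
(510, 190) [ 0.222 -0.042  0.4  ]
(510, 190) [0.251 0.085 0.5  ]
(500, 250) [ 0.165 -0.138  0.2  ]
(500, 250) [ 0.194 -0.04   0.3  ]
(500, 250) [0.223 0.058 0.4  ]
(500, 250) [0.251 0.157 0.5  ]
top (170, 385) [0.226 0.11  0.   ]
top (170, 385) [0.255 0.061 0.2  ]
top (170, 385) [0.284 0.012 0.4  ]
top (170, 385) [ 0.299 -0.013  0.5  ]
top (215, 418) [0.155 0.016 0.   ]
top (215, 418) [ 0.199 -0.014  0.2  ]
top (215, 418) [ 0.243 -0.043  0.4  ]
top (215, 418) [ 0.265 -0.058  0.5  ]
top (260, 418) [ 0.15  -0.078  0.   ]
top (260, 418) [ 0.195 -0.088  0.2  ]
top (260, 418) [ 0.24  -0.098  0.4  ]
top (260, 418) [ 0.262 -0.104  0.5  ]
top (240, 355) [ 0.278 -0.041  0.   ]
top (240, 355) [ 0.296 -0.059  0.2  ]
top (240, 355) [ 0.314 -0.077  0.4  ]
top (240, 355) [ 0.324 -0.085  0.5  ]
top (300, 355) [ 0.271 -0.171  0.   ]
top (300, 355) [ 0.29  -0.162  0.2  ]
top (300, 355) [ 0.31  -0.152  0.4  ]
top (300, 355) [ 0.32  -0.148  0.5  ]
shelf (array([0.654, 0.019, 0.49 ]), np.float64(0.005695515842002747)) (array([ 0.713, -0.051,  0.476]), np.float64(0.02722680864863583))
```

```bash
python3 -m jog '[{"z":-0.06},{"z":-0.06},{"z":-0.06},{"z":-0.06},{"z":-0.06}]'; python3 - <<'E'
from h import *
from cell import *
s=read_state();print(s['joint_positions'],s['tool_pos'],R.from_quat(s['eef_rot']).as_matrix().round(3).tolist())
from scipy.optimize import least_squares
# refined overlay of fixture
for n,o in(("scene",(220,120,2.6)),("top",(140,160,2.8))):
    im=cv2.imread('pics/c%s.png'%n[0]);y=-.154;c,s_=np.cos(y),np.sin(y);M=np.array([[c,-s_,0],[s_,c,0],[0,0,1]]);org=np.array([.5405,-.1175,0])
    def w(P):return (proj(n,np.array(P)@M.T+org)-o[:2])*o[2]
    for xs in((-.033,-.025),(.025,.033)):
        for x in xs:
            q=w([[x,-.052,.012],[x,.052,.012],[x,.052,.118],[x,-.052,.118]]);cv2.polylines(im,[q.astype(np.int32)],True,(255,0,255),1)
    q=w([[-.015,.038,z] for z in(.012,.13,.135,.182)]);cv2.polylines(im,[q.astype(np.int32)],False,(255,255,0),1)
    q=w([[-.007-.015,.0173*np.cos(a),.083+.0173*np.sin(a)] for a in np.arange(12)/12*6.283]);cv2.polylines(im,[q.astype(np.int32)],True,(0,255,0),1)
    cv2.imwrite(f'pics/ov_{n}.png',im)
E
```

```text
[ 1.21542220e+00  1.24357592e-01  1.65134273e+00  1.47662085e-05
  1.36747676e+00 -8.26084429e-02] [0.17496696 0.62550413 0.21367832] [[0.269, 0.963, -0.001], [0.963, -0.269, -0.001], [-0.002, -0.0, -1.0]]invalid input
```

View pics/ov_scene.png

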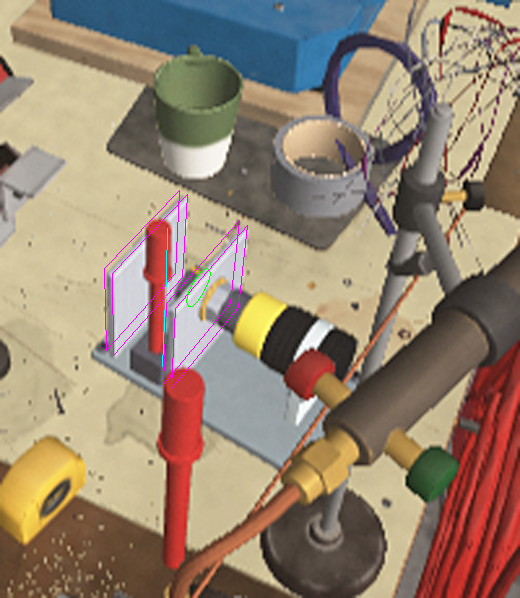

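View pics/ov_top.png

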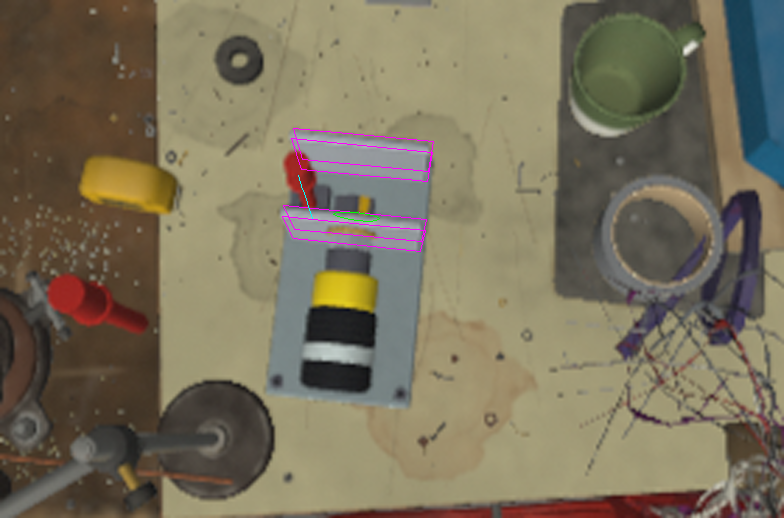

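```bash
python3 -m jog '[{"x":0,"y":0,"z":-0.06,"ax":0,"ay":0,"az":0,"grip":0.095},{"x":0,"y":0,"z":-0.06,"ax":0,"ay":0,"az":0,"grip":0.095},{"x":0,"y":0,"z":-0.06,"ax":0,"ay":0,"az":0,"grip":0.095},{"x":0,"y":0,"z":-0.06,"ax":0,"ay":0,"az":0,"grip":0.095},{"x":0,"y":0,"z":-0.06,"ax":0,"ay":0,"az":0,"grip":0.095}]'; python3 -c "
from cell import *
s=read_state();print(s['time'],s['joint_positions'],s['tool_pos'])"
```

```text
time: 0.78
tool_pos: [0.175, 0.6256, 0.5163]
eef_rot: [0.797, 0.604, -0.0, 0.0]
wrist_force: [0.2, 1.0, 0.7]
gripper_width: 1.0
0.775 [ 1.21540723e+00  1.06429708e-01  1.17321384e+00 -3.58115184e-05
  1.86232049e+00 -8.25854264e-02] [0.17503106 0.62560803 0.51625312]
```

```bash
python3 -m jog '[{"x":-0.0376,"y":0.0316,"z":0,"ax":0,"ay":0,"az":0,"grip":0.095},{"x":-0.0376,"y":0.0316,"z":0,"ax":0,"ay":0,"az":0,"grip":0.095},{"x":-0.0376,"y":0.0316,"z":0,"ax":0,"ay":0,"az":0,"grip":0.095},{"x":-0.0376,"y":0.0316,"z":0,"ax":0,"ay":0,"az":0,"grip":0.095},{"x":-0.0376,"y":0.0316,"z":0,"ax":0,"ay":0,"az":0,"grip":0.095},{"x":-0.0376,"y":0.0316,"z":0,"ax":0,"ay":0,"az":0,"grip":0.095},{"x":-0.0376,"y":0.0316,"z":0,"ax":0,"ay":0,"az":0,"grip":0.095},{"x":-0.0376,"y":0.0316,"z":0,"ax":0,"ay":0,"az":0,"grip":0.095}]'; python3 - <<'E'
from cell import *
import cv2
for n in ["scene","top"]: cv2.imwrite(f"pics/{n}1.png",grab_frame(n)[:,:,::-1])
s=read_state();print(s['time'],s['joint_positions'],s['tool_pos'])
E
```

```text
time: 1.78
tool_pos: [0.3378, 0.2666, 0.5144]
eef_rot: [0.797, 0.605, -0.0, 0.0]
wrist_force: [0.4, 0.0, 0.1]
gripper_width: 0.999
1.875 [ 5.39836986e-01 -3.75463814e-01  1.60901174e+00 -1.11664000e-03
  1.90750320e+00 -7.52506035e-01] [0.33876052 0.26511503 0.51477713]
```

View pics/scene1.png

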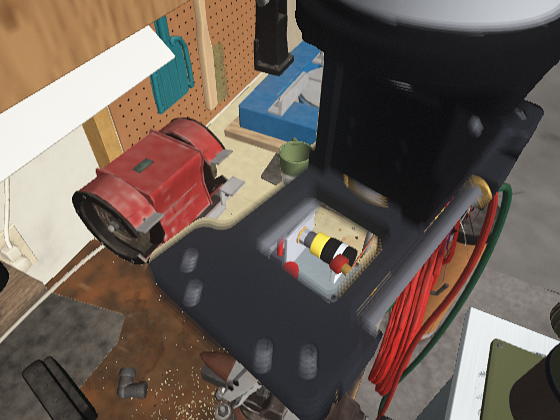

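View pics/top1.png

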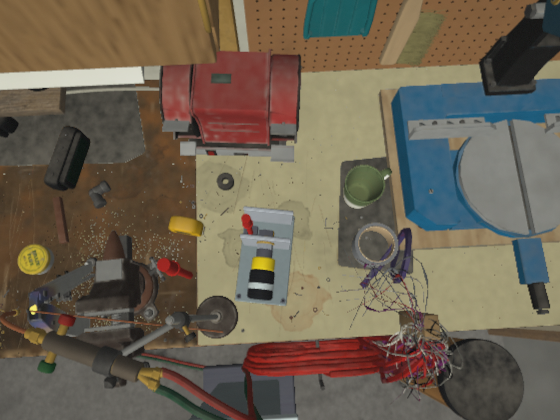

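```bash
python3 -m jog '[{"x":-0.0376,"y":0.0316,"z":0,"ax":0,"ay":0,"az":0,"grip":0.095},{"x":-0.0376,"y":0.0316,"z":0,"ax":0,"ay":0,"az":0,"grip":0.095},{"x":-0.0376,"y":0.0316,"z":0,"ax":0,"ay":0,"az":0,"grip":0.095},{"x":-0.0376,"y":0.0316,"z":0,"ax":0,"ay":0,"az":-0.024,"grip":0.095},{"x":-0.0376,"y":0.0316,"z":0,"ax":0,"ay":0,"az":-0.024,"grip":0.095},{"x":-0.0376,"y":0.0316,"z":0,"ax":0,"ay":0,"az":-0.024,"grip":0.095},{"x":-0.0376,"y":0.0316,"z":0.02,"ax":0,"ay":0,"az":-0.024,"grip":0.095},{"x":-0.0376,"y":0.0316,"z":0.03,"ax":0,"ay":0,"az":-0.024,"grip":0.095},{"x":0,"y":0.02,"z":0.03,"ax":0,"ay":0,"az":0,"grip":0.095},{"x":0,"y":0,"z":0,"ax":0,"ay":0,"az":0,"grip":0.095}]'; python3 - <<'E'
from cell import *
import cv2,pickle
p=camera_params("wrist");cv2.imwrite(f"pics/w1.png",grab_frame("wrist")[:,:,::-1]);pickle.dump(p,open("pics/w1.pkl","wb"))
cv2.imwrite(f"pics/scene2.png",grab_frame("scene")[:,:,::-1])
s=read_state();print(s['time'],s['joint_positions'],s['tool_pos'])
E
```

```text
time: 3.12
tool_pos: [0.5301, -0.0871, 0.4303]
eef_rot: [0.759, 0.651, -0.002, -0.003]
wrist_force: [0.0, 0.1, 0.2]
gripper_width: 0.998
3.225 [-2.62024903e-01 -1.71415971e-01  1.57787960e+00  1.70929029e-04
  1.73541284e+00 -1.68105528e+00] [ 0.53017671 -0.08664341  0.43527448]
```

View pics/w1.png

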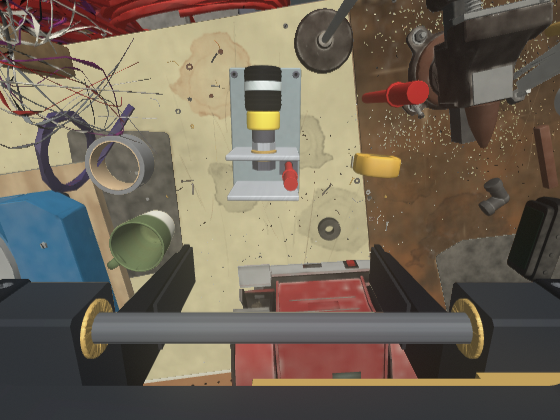

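View pics/scene2.png

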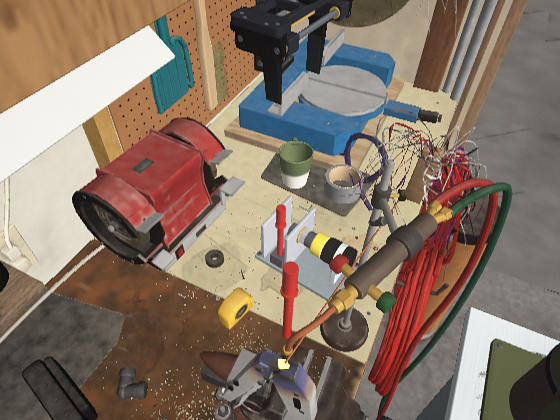

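The wrist view looks straight down the gap: pin grip at (290,177), flanges at v≈155 and 190, the dark head near (265,160), mug at (140,240). I'll enlarge and overlay for refinement.

```bash
cat > ov.py <<'E'
from h import *
import pickle,sys
def model(org,yaw):
    c,s=np.cos(yaw),np.sin(yaw);M=np.array([[c,-s,0],[s,c,0],[0,0,1]]);return lambda P:np.array(P)@M.T+org
def overlay(img,n,p,box,f,org,yaw,out,xb=-.015,xp=-.015,yp=.038,draw=True):
    im=cv2.imread(img);x0,y0,x1,y1=box;im=cv2.resize(im[y0:y1,x0:x1],None,fx=f,fy=f,interpolation=cv2.INTER_CUBIC)
    m=model(np.array(org),yaw);w=lambda P:((proj(n,m(P),p)-[x0,y0]+.5)*f-.5).round().astype(np.int32)
    if draw:
        for x in(-.033,-.025,.025,.033): cv2.polylines(im,[w([[x,-.052,.012],[x,.052,.012],[x,.052,.118],[x,-.052,.118]])],True,(255,0,255),1)
        cv2.polylines(im,[w([[xp,yp,z] for z in(.012,.13,.135,.182)])],False,(255,255,0),1)
        for dx in(-.007,.007):cv2.polylines(im,[w([[xb+dx,.0173*np.cos(a),.083+.0173*np.sin(a)] for a in np.arange(12)/12*6.283])],True,(0,255,0),1)
    cv2.imwrite(out,im)
E
python3 - <<'E'
from ov import *
p=pickle.load(open('pics/w1.pkl','rb'))
overlay('pics/w1.png','wrist',p,(215,55,315,210),3.8,(.5385,-.118,0),-.154,'pics/o1.png')
overlay('pics/w1.png','wrist',p,(215,55,315,210),3.8,(.5385,-.118,0),-.154,'pics/o1r.png',draw=False)
a=np.hstack([cv2.imread('pics/o1r.png'),cv2.imread('pics/o1.png')]);cv2.imwrite('pics/o1b.png',a);print(a.shape)
E
```

```text
(589, 760, 3)
```

View pics/o1b.png

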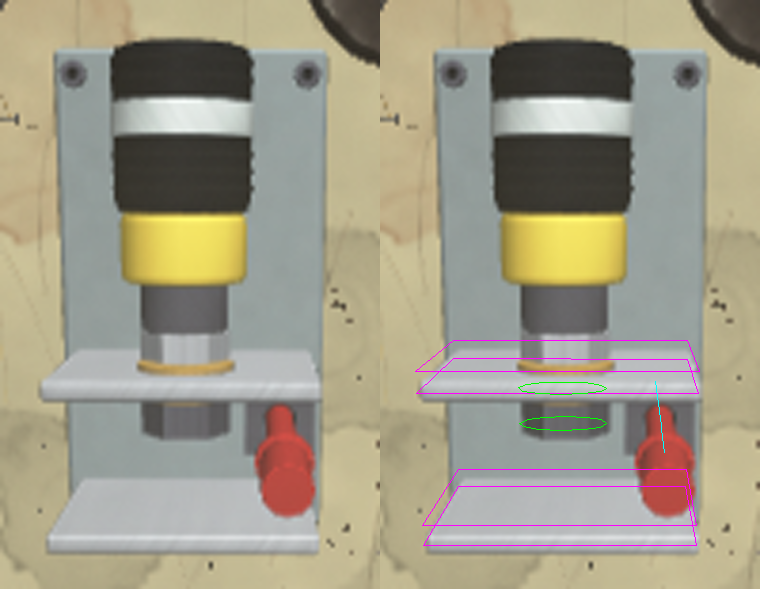

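```bash
python3 -m jog '[{"x":0.005,"y":0.003,"z":0.055,"ax":0,"ay":0,"az":0,"grip":0.095},{"x":0.005,"y":0.003,"z":0.055,"ax":0,"ay":0,"az":0,"grip":0.095},{"x":0,"y":0,"z":0.05,"ax":0,"ay":0,"az":0,"grip":0.095},{"x":0,"y":0,"z":0,"ax":0,"ay":0,"az":0,"grip":0.095}]'; python3 - <<'E'
from cell import *
import cv2,pickle
print(read_state()['tool_pos'],read_state()['time'])
p=camera_params("wrist");cv2.imwrite(f"pics/w2.png",grab_frame("wrist")[:,:,::-1]);pickle.dump(p,open("pics/w2.pkl","wb"))
s=read_state();print(s['time'],s['joint_positions'],s['tool_pos'])
E
```

```text
time: 3.72
tool_pos: [0.5358, -0.0771, 0.2723]
eef_rot: [0.759, 0.652, -0.002, -0.002]
wrist_force: [-0.2, 0.6, 0.7]
gripper_width: 1.001
[ 0.53581217 -0.07711903  0.27229524] 3.725
3.775 [-2.42483432e-01 -1.45290072e-01  1.81510962e+00  3.39320837e-05
  1.47162237e+00 -1.66157502e+00] [ 0.53751206 -0.07772835  0.27586324]
```

View pics/w2.png

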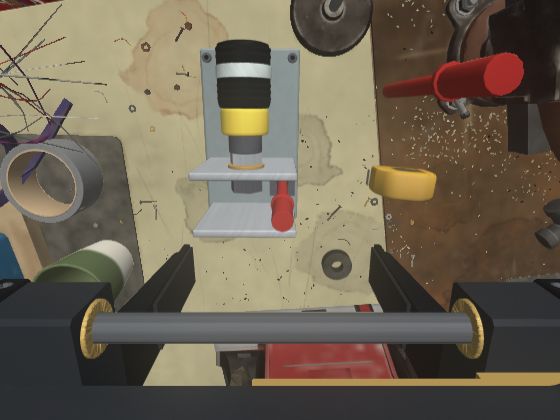

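```bash
python3 - <<'E'
from ov import *
p=pickle.load(open('pics/w2.pkl','rb'))
overlay('pics/w2.png','wrist',p,(180,140,310,245),5.5,(.541,-.118,0),-.154,'pics/o2.png',xb=-.015,xp=-.006)
overlay('pics/w2.png','wrist',p,(180,140,310,245),5.5,(.541,-.118,0),-.154,'pics/o2r.png',draw=False)
E
```

```text
(no output)
```

View pics/o2r.png

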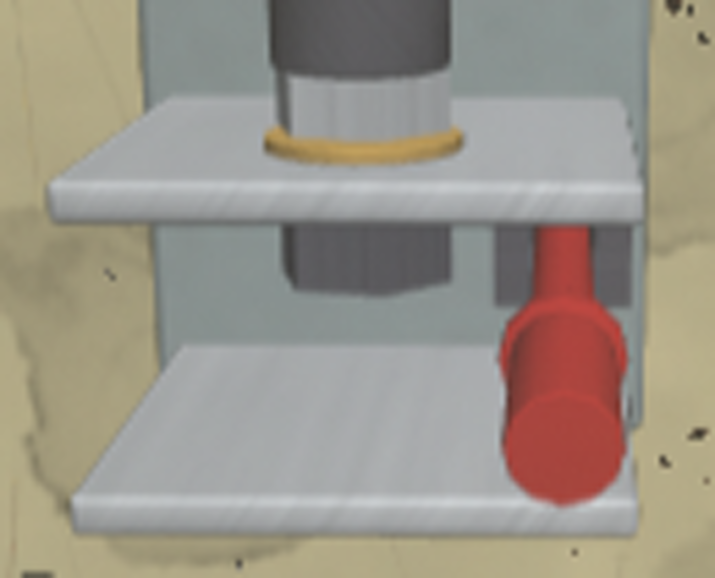

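View pics/o2.png

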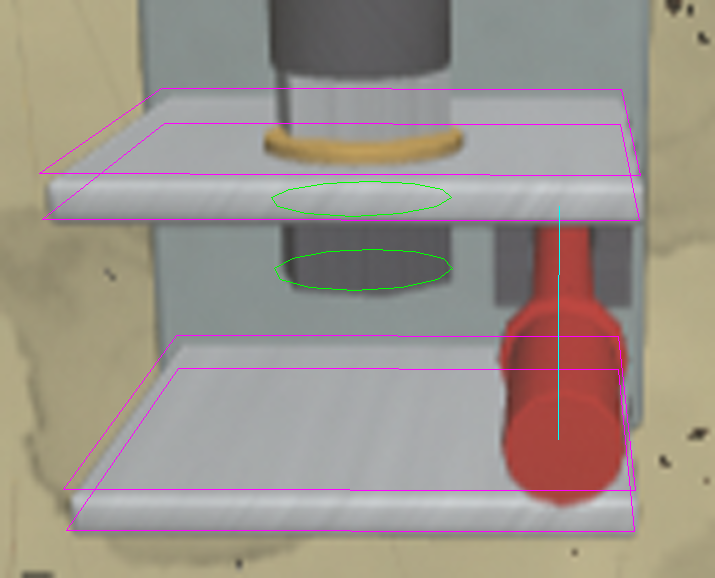

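```bash
cat > fit.py <<'E'
from ov import *
from scipy.optimize import least_squares
np.set_printoptions(precision=4,suppress=True)
P=[(-.033,-.052,.118),(-.025,-.052,.118),(-.033,.052,.118),(-.025,.052,.118),(.025,-.052,.118),(.033,-.052,.118),(.025,.052,.118),(.033,.052,.118)]
c2=np.array([(47,182),(52,222),(643,182),(642,222),(71,497),(75,534),(637,497),(636,534)])/5.5+[180,140]
c1=np.array([(41,381),(44,400),(320,379),(319,399),(50,537),(50,552),(318,535),(318,551)])/3.8+[215,55]
p1=pickle.load(open('pics/w1.pkl','rb'));p2=pickle.load(open('pics/w2.pkl','rb'))
t1=np.array([289,493])/3.8+[215,55];t2=np.array([564,448])/5.5+[180,140]
for use in ((1,),(2,),(1,2)):
    def f(v):
        m=model(np.array([v[0],v[1],v[3]]),v[2]);r=[v[3]*200]
        for k,p,c,t in((1,p1,c1,t1),(2,p2,c2,t2)):
            if k in use: r+=list((proj('wrist',m(P),p)-c).ravel())+list((proj('wrist',m([[v[4],v[5],.182]]),p)-t).ravel())
        return np.array(r)
    s=least_squares(f,[.541,-.118,-.154,0,-.006,.038]);m=model(np.array([s.x[0],s.x[1],s.x[3]]),s.x[2]);print(use,s.x,np.abs(s.fun).max(),"pin",m([[s.x[4],s.x[5],.182]]),"bolt",m([[-.015,0,.083]]))
print(tri([('wrist',t1,p1),('wrist',t2,p2)]), [tri([('wrist',a,p1),('wrist',b,p2)])[0] for a,b in zip(c1,c2)])
E
python3 fit.py
```

```text
(1,) [ 0.5433 -0.1168 -0.1477 -0.0039 -0.0044  0.0384] 1.0376945356255476 pin [[ 0.5446 -0.0782  0.1781]] bolt [[ 0.5284 -0.1146  0.0791]]
(2,) [ 0.5431 -0.1172 -0.1526 -0.002  -0.0056  0.0381] 0.7590228811030784 pin [[ 0.5434 -0.0787  0.18  ]] bolt [[ 0.5283 -0.1149  0.081 ]]
(1, 2) [ 0.5432 -0.1171 -0.151  -0.0024 -0.0052  0.0382] 1.0025892386074986 pin [[ 0.5437 -0.0786  0.1796]] bolt [[ 0.5283 -0.1148  0.0806]]
(array([ 0.5449, -0.0786,  0.1761]), np.float64(0.0003665696856143692)) [array([ 0.502 , -0.1617,  0.1223]), array([ 0.5085, -0.1614,  0.1255]), array([ 0.5159, -0.0612,  0.1295]), array([ 0.5239, -0.0623,  0.1236]), array([ 0.56  , -0.1708,  0.12  ]), array([ 0.5655, -0.1709,  0.1232]), array([ 0.5765, -0.0699,  0.1156]), array([ 0.5806, -0.071 ,  0.1235])]
```

```bash
python3 -m jog '[{"x":0,"y":0.0028,"z":0.045,"ax":0,"ay":0,"az":0,"grip":0.095},{"x":0,"y":0.0028,"z":0.045,"ax":0,"ay":0,"az":0,"grip":0.095},{"x":0,"y":0,"z":0.03,"ax":0,"ay":0,"az":0,"grip":0.095},{"x":0,"y":0,"z":0.016,"ax":0,"ay":0,"az":0,"grip":0.095},{"x":0,"y":0,"z":0,"ax":0,"ay":0,"az":0,"grip":0.095},{"x":0,"y":0,"z":0,"ax":0,"ay":0,"az":0,"grip":0.095}]'; python3 - <<'E'
from cell import *
import cv2,pickle
print(read_state()['tool_pos'],read_state()['time'],read_state()['wrist_force'])
p=camera_params("wrist");cv2.imwrite(f"pics/w3.png",grab_frame("wrist")[:,:,::-1]);pickle.dump(p,open("pics/w3.pkl","wb"))
cv2.imwrite(f"pics/scene3.png",grab_frame("scene")[100:310,180:460,::-1].repeat(2,0).repeat(2,1))
E
```

```text
time: 4.53
tool_pos: [0.545, -0.0797, 0.1415]
eef_rot: [0.759, 0.651, 0.001, 0.002]
wrist_force: [0.6, -0.4, 0.1]
gripper_width: 0.997
[ 0.54498164 -0.07965906  0.1415307 ] 4.525 [ 0.56059787 -0.44687433  0.10245457]
```

View pics/w3.png

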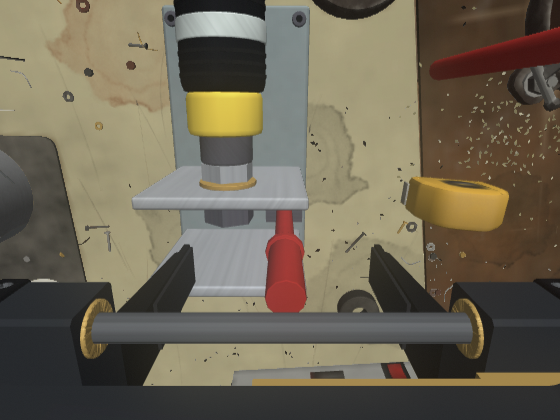

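View pics/scene3.png

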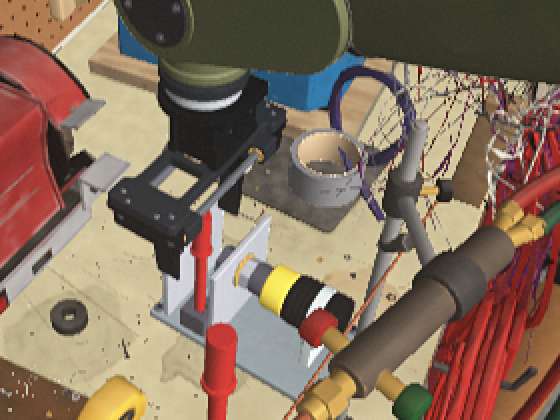

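```bash
python3 - <<'E'
from h import *;import pickle
p=pickle.load(open('pics/w3.pkl','rb'))
print(proj('wrist',[[.5435,-.0787,.18],[.545,-.0797,.18],[.545,-.0797,.1415],[.5435,-.0787,.135]],p))
print(onz('wrist',(286,293),.182,p),onz('wrist',(286,250),.135,p))
E
```

```text
[[286.09161396 298.52540917]
 [284.336249   301.81175172]
 [283.82156327 262.603447  ]
 [285.1179948  254.78205135]]
[ 0.53961154 -0.0781808   0.182     ] [ 0.54069808 -0.07778056  0.135     ]
```

```bash
python3 -m jog '[{"x":0.001,"y":-0.0025,"z":0,"ax":0,"ay":0,"az":0,"grip":0.095},{"x":0,"y":0,"z":0,"ax":0,"ay":0,"az":0,"grip":0.01},{"x":0,"y":0,"z":0,"ax":0,"ay":0,"az":0,"grip":0.01},{"x":0,"y":0,"z":0,"ax":0,"ay":0,"az":0,"grip":0.01},{"x":0,"y":0,"z":0,"ax":0,"ay":0,"az":0,"grip":0.01},{"x":0,"y":0,"z":0,"ax":0,"ay":0,"az":0,"grip":0.01}]' 35; python3 - <<'E'
from cell import *
import cv2,pickle
print(read_state()['tool_pos'],read_state()['time'],read_state()['wrist_force'],read_state()['gripper_width'])
p=camera_params("wrist");cv2.imwrite(f"pics/w4.png",grab_frame("wrist")[:,:,::-1])
E
```

```text
time: 5.38
tool_pos: [0.5409, -0.0779, 0.1386]
eef_rot: [0.759, 0.651, -0.0, -0.0]
wrist_force: [-0.2, -0.4, 0.2]
gripper_width: 0.527
[ 0.54094787 -0.07793459  0.13861102] 5.375 [-0.15502665 -0.41513483  0.22548872] 0.5270939858890368
```

View pics/w4.png

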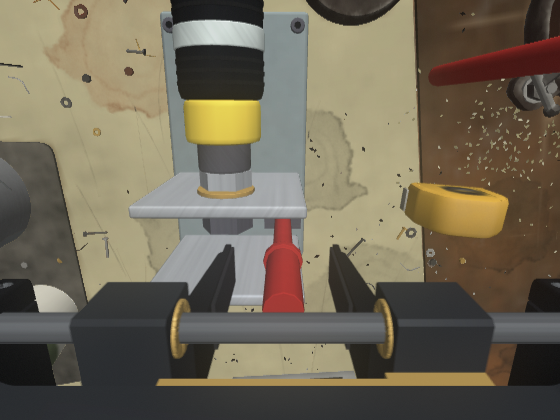

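```bash
python3 -m jog '[{"x":0,"y":0,"z":0,"ax":0,"ay":0,"az":0,"grip":0.01},{"x":0,"y":0,"z":0,"ax":0,"ay":0,"az":0,"grip":0.01},{"x":0,"y":0,"z":0,"ax":0,"ay":0,"az":0,"grip":0.01},{"x":0,"y":0,"z":0,"ax":0,"ay":0,"az":0,"grip":0.01},{"x":0,"y":0,"z":0,"ax":0,"ay":0,"az":0,"grip":0.01}]' 35; python3 - <<'E'
from cell import *
import cv2,pickle
print(read_state()['tool_pos'],read_state()['time'],read_state()['wrist_force'],read_state()['gripper_width'])
p=camera_params("wrist");cv2.imwrite(f"pics/w5.png",grab_frame("wrist")[:,:,::-1])
E
```

```text
time: 6.05
tool_pos: [0.5409, -0.0779, 0.1386]
eef_rot: [0.759, 0.651, 0.0, -0.0]
wrist_force: [0.8, 0.2, -0.1]
gripper_width: 0.179
[ 0.54092952 -0.07789609  0.13863108] 6.05 [ 0.79274222  0.24724559 -0.05910234] 0.17891957301223865
```

View pics/w5.png

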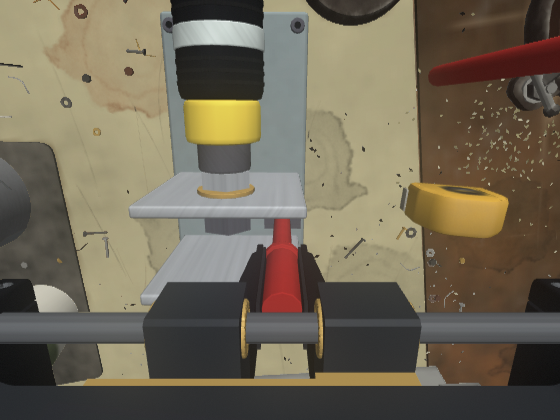

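```bash
python3 -m jog '[{"x":0,"y":0,"z":-0.02,"ax":0,"ay":0,"az":0,"grip":0.01},{"x":0,"y":0,"z":-0.035,"ax":0,"ay":0,"az":0,"grip":0.01},{"x":0,"y":0,"z":-0.05,"ax":0,"ay":0,"az":0,"grip":0.01},{"x":0,"y":0,"z":-0.05,"ax":0,"ay":0,"az":0,"grip":0.01},{"x":0,"y":0,"z":-0.03,"ax":0,"ay":0,"az":0,"grip":0.01},{"x":0,"y":0,"z":0,"ax":0,"ay":0,"az":0,"grip":0.01}]' 35; python3 - <<'E'
from h import *
from cell import *
import cv2,pickle
s=read_state();print(s['tool_pos'],s['time'],s['wrist_force'],s['gripper_width'],s['joint_positions'])
p=camera_params("wrist");cv2.imwrite(f"pics/w6.png",grab_frame("wrist")[:,:,::-1])
cv2.imwrite("pics/scene6.png",grab_frame("scene")[:,:,::-1])
for a,b in [((240,98),(395,90)),((297,128),(402,232)),((243,85),(400,90)),((270,65),(410,130)),((292,95),(410,135)),((345,35),(510,118))]: print(tri([("scene",a),("top",b)]))
E
```

```text
time: 6.85
tool_pos: [0.5421, -0.0783, 0.3285]
eef_rot: [0.759, 0.651, 0.002, 0.003]
wrist_force: [-1.2, 0.3, -1.1]
gripper_width: 0.178
[ 0.54211467 -0.07826778  0.32851999] 6.85 [-1.21526698  0.27475298 -1.06888932] 0.17794056640464523 [-2.41300320e-01 -1.54487444e-01  1.73692492e+00 -1.83219401e-04
  1.55176404e+00 -1.65931091e+00]
(array([ 0.81228114, -0.40272295,  0.14981637]), np.float64(0.002027811301253521))
(array([ 0.56108591, -0.35469415,  0.16274167]), np.float64(0.06369210171565805))
(array([ 0.79297991, -0.39738713,  0.19331342]), np.float64(0.006692582370534849))
(array([ 0.68521953, -0.37097314,  0.28029273]), np.float64(0.024059031636587166))
(array([ 0.675299  , -0.40289804,  0.2027869 ]), np.float64(0.007662490913806419))
(array([ 0.62096205, -0.52381161,  0.32408212]), np.float64(0.029926743950671984))
```

View pics/w6.png

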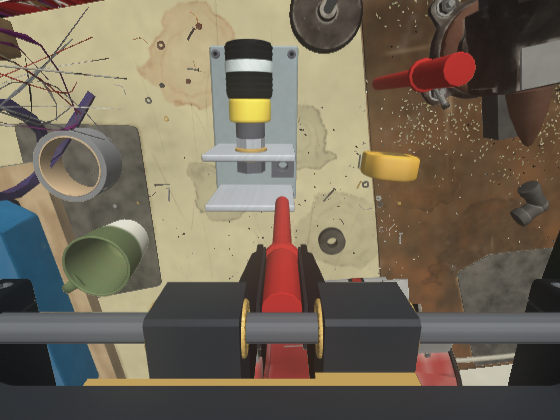

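View pics/scene6.png

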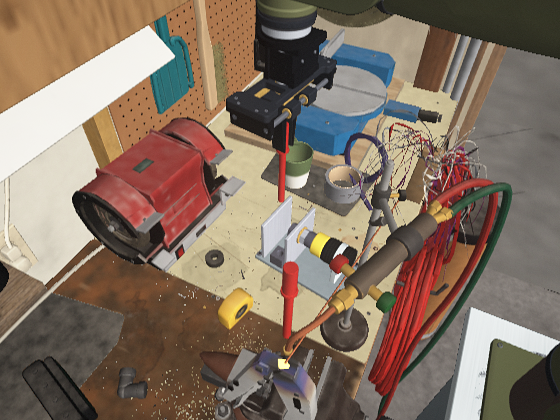

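Pin is out of the socket and held upright. Now I'll measure the mug rim closely.

```bash
python3 - <<'E'
import cv2,numpy as np
f=6
a=cv2.resize(cv2.imread('pics/top0.png')[150:220,330:400],None,fx=f,fy=f,interpolation=cv2.INTER_CUBIC)
b=cv2.resize(cv2.imread('pics/w1.png')[200:280,95:185],None,fx=4.2,fy=4.2*70*6/80/4.2,interpolation=cv2.INTER_CUBIC)
c=cv2.resize(cv2.imread('pics/w1.png')[200:270,100:180],None,fx=4.6,fy=6*70/70,interpolation=cv2.INTER_CUBIC)
b=cv2.resize(cv2.imread('pics/w1.png')[200:270,100:160+20],None,fx=4.75,fy=4.75,interpolation=cv2.INTER_CUBIC)
o=np.zeros((420,800,3),np.uint8);o[:,:420]=a;o[:b.shape[0],420:420+b.shape[1]]=b[:, :380]
cv2.imwrite('pics/mug.png',o)
s=cv2.resize(cv2.imread('pics/scene0.png')[130:200,260:330],None,fx=6,fy=6,interpolation=cv2.INTER_CUBIC)
cv2.imwrite('pics/mugs.png',s)
E
```

```text
(no output)
```

View pics/mug.png

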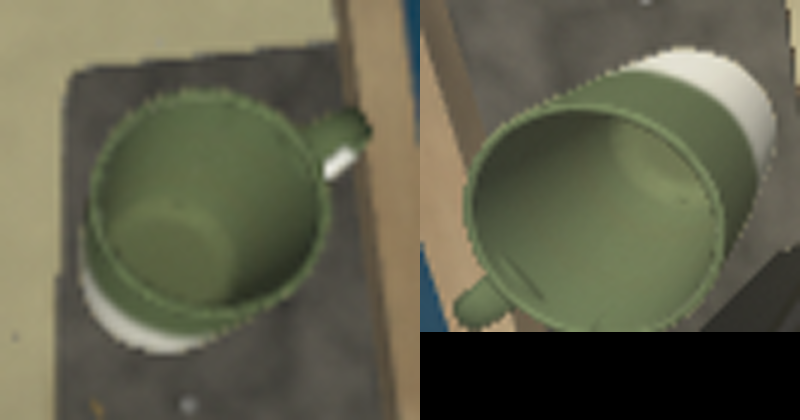

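View pics/mugs.png

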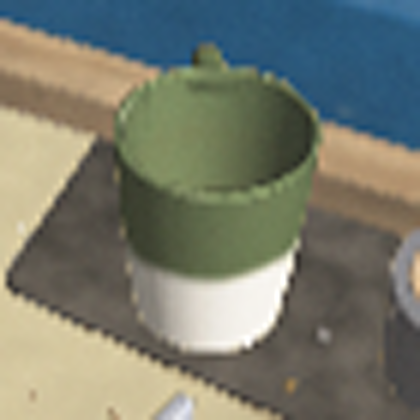

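```bash
python3 - <<'E'
from h import *;import pickle
p=pickle.load(open('pics/w1.pkl','rb'))
t=("top",(365,183.5));w=("wrist",(136.7,245.9),p);s=("scene",(296.2,152.2))
for o in ([t,s],[t,w],[s,w],[t,s,w]): print(tri(o))
for n,uv,*q in (t,w,s): print(n,onz(n,uv,.102,*q))
E
```

```text
(array([ 0.61996312, -0.33006213,  0.09659195]), np.float64(0.001842540472524974))
(array([ 0.61880823, -0.32711837,  0.10803109]), np.float64(0.0003412160005493538))
(array([ 0.62251904, -0.33550768,  0.09174475]), np.float64(0.002159705495264349))
(array([ 0.62097843, -0.33103483,  0.09672136]), np.float64(0.0027616801661928406))
top [ 0.62024836 -0.32857393  0.102     ]
wrist [ 0.62123465 -0.33017012  0.102     ]
scene [ 0.61552012 -0.32381344  0.102     ]
```

```bash
python3 -m jog '[{"x":0,"y":0,"z":0,"ax":0,"ay":0,"az":0.175,"grip":0.01},{"x":0,"y":0,"z":0,"ax":0,"ay":0,"az":0.175,"grip":0.01},{"x":0,"y":0,"z":0,"ax":0,"ay":0,"az":0.175,"grip":0.01},{"x":0,"y":0,"z":0,"ax":0,"ay":0,"az":0.175,"grip":0.01},{"x":0,"y":0,"z":0,"ax":0,"ay":0,"az":0.175,"grip":0.01},{"x":0,"y":0,"z":0,"ax":0,"ay":0,"az":0.175,"grip":0.01},{"x":0,"y":0,"z":0,"ax":0,"ay":0,"az":0.175,"grip":0.01},{"x":0,"y":0,"z":0,"ax":0,"ay":0,"az":0.175,"grip":0.01},{"x":0,"y":0,"z":0,"ax":0,"ay":0,"az":0,"grip":0.01}]' 35; cat > to.py <<'E'
import sys
from h import *
from cell import read_state
def to(x,y,z):
    s=read_state();r=R.from_quat(s['eef_rot']);m=r.as_matrix()
    print('t',s['time'],'pos',s['tool_pos'].round(4),'az',np.degrees(np.arctan2(m[1,0],m[0,0])).round(2),'shift tool',(m.T@(np.array([x,y,z])-s['tool_pos'])).round(4),'q',s['joint_positions'].round(3),'g',s['gripper_width'],'F',s['wrist_force'].round(1))
if __name__=='__main__': to(*map(float,sys.argv[1:4]))
E
python3 to.py .62 -.329 .3285
```

```text
time: 8.07
tool_pos: [0.54, -0.0777, 0.3211]
eef_rot: [1.0, 0.01, -0.002, -0.001]
wrist_force: [-0.8, 0.7, -0.2]
gripper_width: 0.177
t 8.075 pos [ 0.54   -0.0777  0.3211] az 1.15 shift tool [ 0.0749  0.2528 -0.008 ] q [-0.241 -0.15   1.745 -0.     1.551 -0.261] g 0.17660093644262975 F [-0.8  0.7 -0.2]
```

```bash
python3 -m jog '[{"x":0.0125,"y":0.0422,"z":0,"ax":0,"ay":0,"az":0,"grip":0.01},{"x":0.0125,"y":0.0422,"z":0,"ax":0,"ay":0,"az":0,"grip":0.01},{"x":0.0125,"y":0.0422,"z":0,"ax":0,"ay":0,"az":0,"grip":0.01},{"x":0.0125,"y":0.0422,"z":0,"ax":0,"ay":0,"az":0,"grip":0.01},{"x":0.0125,"y":0.0422,"z":0,"ax":0,"ay":0,"az":0,"grip":0.01},{"x":0.0125,"y":0.0422,"z":0,"ax":0,"ay":0,"az":0,"grip":0.01},{"x":0,"y":0,"z":0,"ax":0,"ay":0,"az":0,"grip":0.01},{"x":0,"y":0,"z":0,"ax":0,"ay":0,"az":0,"grip":0.01}]' 35; python3 to.py .62 -.329 .145; python3 - <<'E'
from cell import *
import cv2,pickle
p=camera_params("wrist");cv2.imwrite(f"pics/w7.png",grab_frame("wrist")[:,:,::-1]);pickle.dump(p,open('pics/w7.pkl','wb'))
cv2.imwrite("pics/scene7.png",grab_frame("scene")[:,:,::-1])
cv2.imwrite("pics/top7.png",grab_frame("top")[:,:,::-1])
E
```

```text
time: 9.07
tool_pos: [0.6201, -0.3292, 0.3222]
eef_rot: [1.0, 0.01, -0.001, -0.001]
wrist_force: [-0.5, -0.2, -0.7]
gripper_width: 0.176
t 9.075 pos [ 0.6201 -0.3292  0.3222] az 1.12 shift tool [0.0003 0.     0.1772] q [-0.565  0.197  1.39   0.     1.557 -0.584] g 0.17612781107111933 F [-0.5 -0.2 -0.7]
```

View pics/w7.png

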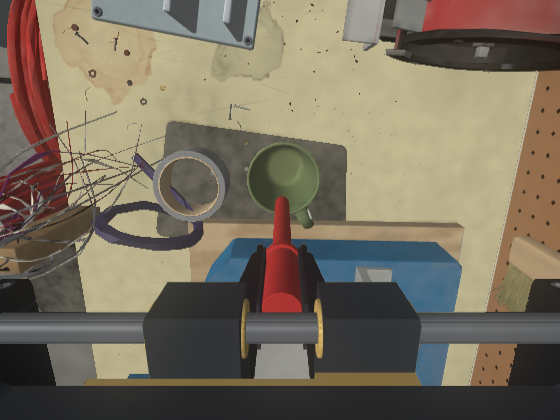

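View pics/scene7.png

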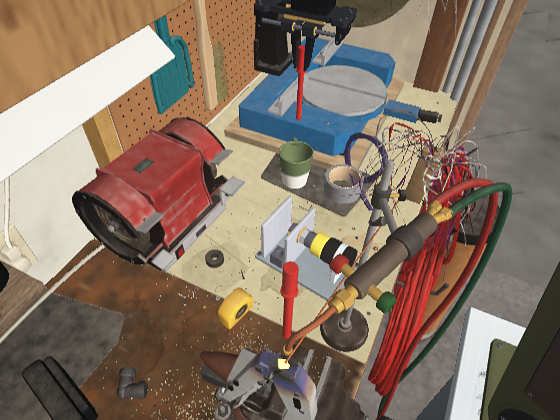

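View pics/top7.png

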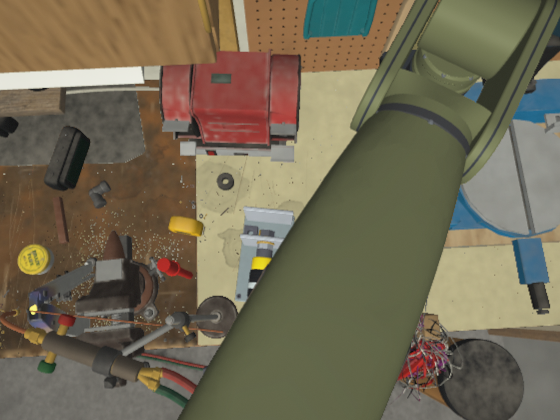

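```bash
python3 - <<'E'
from h import *;import pickle
p=pickle.load(open('pics/w7.pkl','rb'))
print(onz('wrist',(283,178),.102,p),onz('wrist',(282,202),.195,p),proj('wrist',[[.62,-.329,.195],[.62,-.329,.102]],p))
print(proj("scene",[[.62,-.329,.195]]))
E
```

```text
[ 0.62173923 -0.32921701  0.102     ] [ 0.62061253 -0.33176942  0.195     ] [[281.37613903 199.00399867]
 [281.49319394 177.78555142]]
[[297.24310797 118.54016802]]
```

```bash
python3 -m jog '[{"x":0.001,"y":0,"z":0.045,"ax":0,"ay":0,"az":0,"grip":0.01},{"x":0,"y":0,"z":0.045,"ax":0,"ay":0,"az":0,"grip":0.01},{"x":0,"y":0,"z":0.045,"ax":0,"ay":0,"az":0,"grip":0.01},{"x":0,"y":0,"z":0.03,"ax":0,"ay":0,"az":0,"grip":0.01},{"x":0,"y":0,"z":0.014,"ax":0,"ay":0,"az":0,"grip":0.01},{"x":0,"y":0,"z":0,"ax":0,"ay":0,"az":0,"grip":0.01}]' 35; python3 to.py .62 -.329 .140; python3 - <<'E'
from cell import *
import cv2,pickle
p=camera_params("wrist");cv2.imwrite(f"pics/w8.png",grab_frame("wrist")[:,:,::-1]);pickle.dump(p,open('pics/w8.pkl','wb'))
cv2.imwrite("pics/scene8.png",grab_frame("scene")[80:220,210:400,::-1].repeat(3,0).repeat(3,1))
E
```

```text
time: 9.98
tool_pos: [0.6213, -0.329, 0.1443]
eef_rot: [1.0, 0.009, -0.0, -0.0]
wrist_force: [0.3, -0.5, 0.2]
gripper_width: 0.176
t 9.975 pos [ 0.6213 -0.329   0.1443] az 1.08 shift tool [-0.0013 -0.      0.0043] q [-0.563  0.286  1.583  0.     1.274 -0.582] g 0.17599115631045942 F [ 0.3 -0.5  0.2]
```

View pics/w8.png

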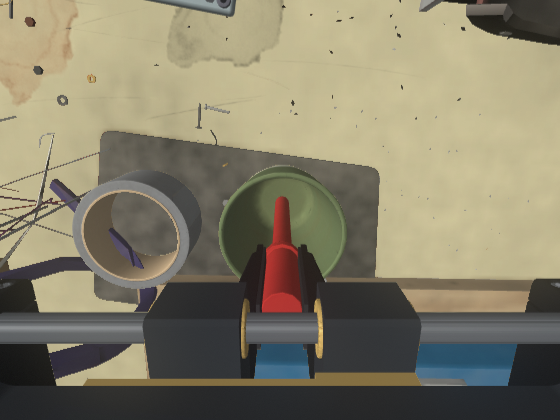

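View pics/scene8.png

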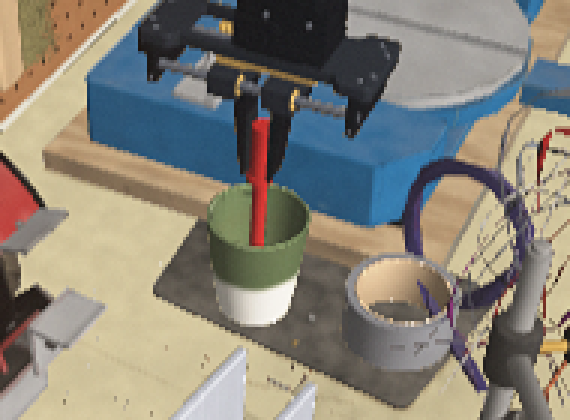

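```bash
python3 -m jog '[{"x":0,"y":0,"z":0.004,"ax":0,"ay":0,"az":0,"grip":0.01},{"x":0,"y":0,"z":0,"ax":0,"ay":0,"az":0,"grip":0.03},{"x":0,"y":0,"z":0,"ax":0,"ay":0,"az":0,"grip":0.06},{"x":0,"y":0,"z":0,"ax":0,"ay":0,"az":0,"grip":0.095},{"x":0,"y":0,"z":0,"ax":0,"ay":0,"az":0,"grip":0.095},{"x":0,"y":0,"z":0,"ax":0,"ay":0,"az":0,"grip":0.095},{"x":0,"y":0,"z":0,"ax":0,"ay":0,"az":0,"grip":0.095},{"x":0,"y":0,"z":0,"ax":0,"ay":0,"az":0,"grip":0.095},{"x":0,"y":0,"z":0,"ax":0,"ay":0,"az":0,"grip":0.095},{"x":0,"y":0,"z":0,"ax":0,"ay":0,"az":0,"grip":0.095}]' 35; python3 to.py .62 -.329 .140; python3 - <<'E'
from cell import *
import cv2,pickle
p=camera_params("wrist");cv2.imwrite(f"pics/w9.png",grab_frame("wrist")[:,:,::-1]);pickle.dump(p,open('pics/w9.pkl','wb'))
cv2.imwrite("pics/scene9.png",grab_frame("scene")[80:220,210:400,::-1].repeat(3,0).repeat(3,1))
E
```

```text
time: 11.32
tool_pos: [0.6215, -0.3297, 0.1407]
eef_rot: [1.0, 0.009, 0.0, 0.0]
wrist_force: [0.6, 0.1, -0.2]
gripper_width: 0.991
t 11.325 pos [ 0.6215 -0.3297  0.1407] az 1.03 shift tool [-0.0015 -0.0008  0.0007] q [-0.564  0.29   1.585 -0.     1.267 -0.582] g 0.9909046114514362 F [ 0.6  0.1 -0.2]
```

View pics/w9.png

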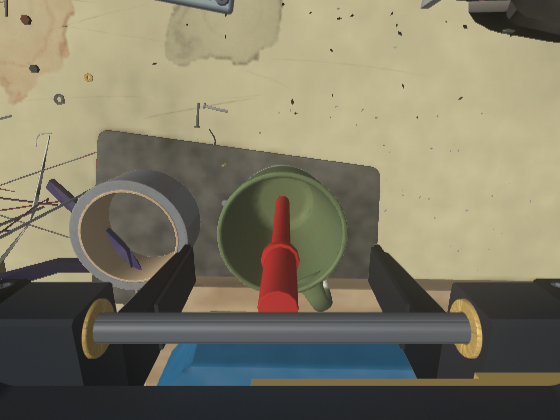

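View pics/scene9.png

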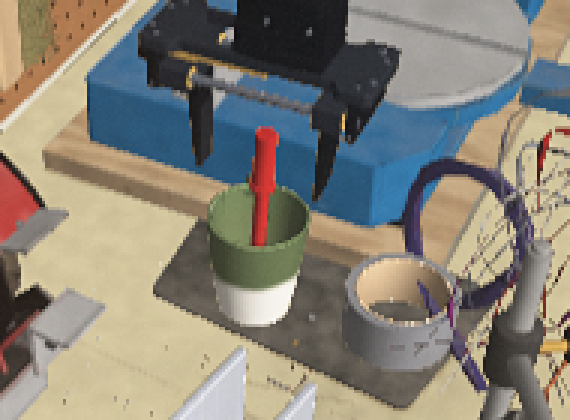

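```bash
python3 -m jog '[{"x":0,"y":0,"z":0,"ax":0,"ay":0,"az":0,"grip":0.095},{"x":0,"y":0,"z":0,"ax":0,"ay":0,"az":0,"grip":0.095},{"x":0,"y":0,"z":-0.03,"ax":0,"ay":0,"az":0,"grip":0.095},{"x":0,"y":0,"z":-0.05,"ax":0,"ay":0,"az":0,"grip":0.095},{"x":0,"y":0,"z":-0.05,"ax":0,"ay":0,"az":0,"grip":0.095},{"x":0,"y":0,"z":-0.05,"ax":0,"ay":0,"az":0,"grip":0.095},{"x":0,"y":0,"z":0,"ax":0,"ay":0,"az":0,"grip":0.095}]' 35; python3 to.py .545 -.115 .32; python3 - <<'E'
from cell import *
import cv2,pickle
p=camera_params("wrist");cv2.imwrite(f"pics/w10.png",grab_frame("wrist")[:,:,::-1]);pickle.dump(p,open('pics/w10.pkl','wb'))
cv2.imwrite("pics/scene10.png",grab_frame("scene")[80:220,210:400,::-1].repeat(3,0).repeat(3,1))
E
```

```text
time: 12.3
tool_pos: [0.6233, -0.3308, 0.3281]
eef_rot: [1.0, 0.009, 0.005, 0.003]
wrist_force: [0.6, 0.1, 0.5]
gripper_width: 1.001
t 12.3 pos [ 0.6233 -0.3308  0.3281] az 1.03 shift tool [-0.0744 -0.2173  0.0061] q [-0.564  0.195  1.383  0.     1.552 -0.582] g 1.001084163550018 F [0.6 0.1 0.5]
```

View pics/w10.png

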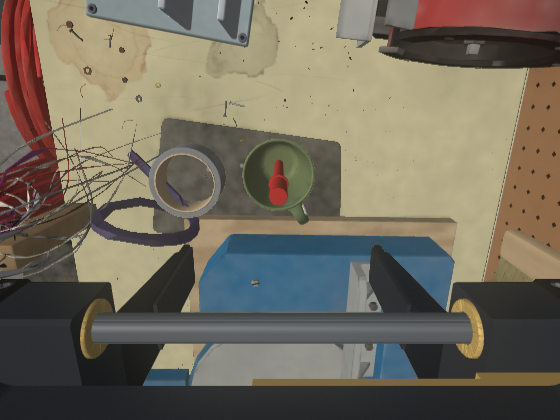

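View pics/scene10.png

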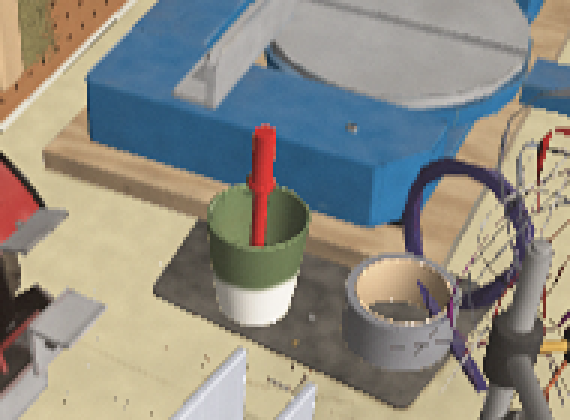

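```bash
python3 -m jog '[{"x":-0.015,"y":-0.0435,"z":0,"ax":0,"ay":0,"az":0,"grip":0.095},{"x":-0.015,"y":-0.0435,"z":0,"ax":0,"ay":0,"az":0,"grip":0.095},{"x":-0.015,"y":-0.0435,"z":0,"ax":0,"ay":0,"az":0,"grip":0.095},{"x":-0.015,"y":-0.0435,"z":0,"ax":0,"ay":0,"az":0,"grip":0.095},{"x":-0.015,"y":-0.0435,"z":0,"ax":0,"ay":0,"az":0,"grip":0.095}]' && python3 -m jog '[{"x":0,"y":0,"z":0,"ax":0,"ay":0,"az":-0.175,"grip":0.095},{"x":0,"y":0,"z":0,"ax":0,"ay":0,"az":-0.175,"grip":0.095},{"x":0,"y":0,"z":0,"ax":0,"ay":0,"az":-0.175,"grip":0.095},{"x":0,"y":0,"z":0,"ax":0,"ay":0,"az":-0.175,"grip":0.095},{"x":0,"y":0,"z":0.02,"ax":0,"ay":0,"az":-0.175,"grip":0.095},{"x":0,"y":0,"z":0.03,"ax":0,"ay":0,"az":-0.175,"grip":0.095},{"x":0,"y":0,"z":0.04,"ax":0,"ay":0,"az":-0.175,"grip":0.095},{"x":0,"y":0,"z":0.03,"ax":0,"ay":0,"az":-0.175,"grip":0.095},{"x":0,"y":0,"z":0,"ax":0,"ay":0,"az":0,"grip":0.095},{"x":0,"y":0,"z":0,"ax":0,"ay":0,"az":0,"grip":0.095}]'; python3 to.py .532 -.115 .2; python3 - <<'E'
from cell import *
import cv2,pickle
p=camera_params("wrist");cv2.imwrite(f"pics/w11.png",grab_frame("wrist")[:,:,::-1]);pickle.dump(p,open('pics/w11.pkl','wb'))
E
```

```text
time: 13.02
tool_pos: [0.5411, -0.112, 0.3177]
eef_rot: [1.0, 0.009, -0.002, -0.001]
wrist_force: [1.2, 0.2, -0.6]
gripper_width: 1.0
time: 14.28
tool_pos: [0.5426, -0.1136, 0.2008]
eef_rot: [0.76, 0.65, -0.0, -0.0]
wrist_force: [0.9, -0.4, 0.9]
gripper_width: 0.999
t 14.275 pos [ 0.5426 -0.1136  0.2008] az 81.11 shift tool [-0.003  -0.0103  0.0008] q [-0.303 -0.078  1.879  0.     1.341 -1.719] g 0.999353195605015 F [ 0.9 -0.4  0.9]
```

View pics/w11.png

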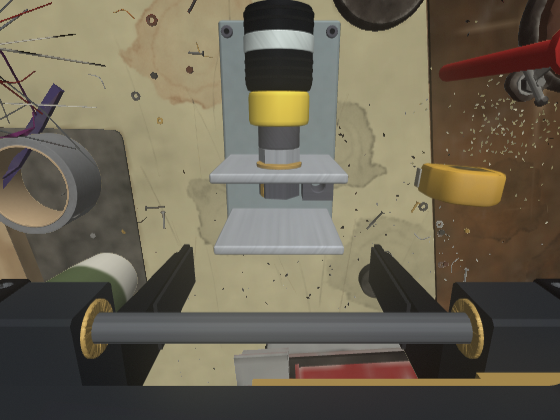

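```bash
python3 - <<'E'
from ov import *
p=pickle.load(open('pics/w11.pkl','rb'))
overlay('pics/w11.png','wrist',p,(205,145,355,260),5,(.5432,-.1171,-.0024),-.151,'pics/o11.png',xp=-.0052)
E
```

```text
(no output)
```

View pics/o11.png

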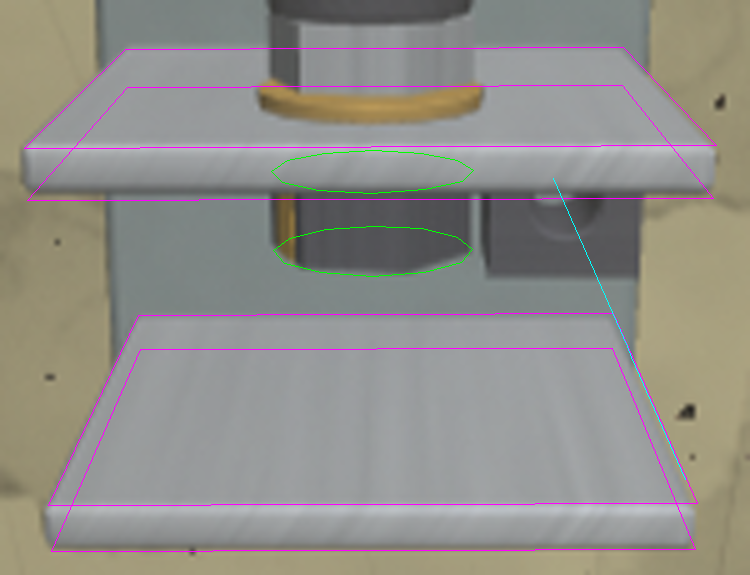

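```bash
python3 - <<'E'
import numpy as np
from scipy.optimize import least_squares
D=[(.1244,1.6513,.1750,.6255,.2137,1.2154),(.1064,1.1732,.1750,.6256,.5163,1.2154),(-.3755,1.609,.3388,.2651,.5148,.5398),(-.1714,1.5779,.5302,-.0866,.4353,-.262),(-.1453,1.8151,.5375,-.0777,.2759,-.2425),(.197,1.39,.6201,-.3292,.3222,-.565),(.286,1.583,.6213,-.329,.1443,-.563),(-.078,1.879,.5426,-.1136,.2008,-.303)]
D=np.array(D)
q2,q3,x,y,z,q1=D.T
rr=x*np.cos(q1)+y*np.sin(q1);lat=-x*np.sin(q1)+y*np.cos(q1);print(lat)
f=lambda v:np.r_[v[0]+v[1]*np.cos(q2)+v[2]*np.cos(q2+q3)+v[5]*np.sin(q2+q3)-z, v[3]+v[1]*np.sin(q2)+v[2]*np.sin(q2+q3)-v[5]*np.cos(q2+q3)-rr]
s=least_squares(f,[.1,.5,.5,.05,0,0]);print(s.x,abs(s.fun).max())
# h-d, a, b, c
# target
v=s.x
xt,yt,zt=.5326,-.1156,.064
qq=np.arcsin(np.mean(lat)/np.hypot(xt,yt));q1t=np.arctan2(yt,xt)-qq
rt=xt*np.cos(q1t)+yt*np.sin(q1t)
g=lambda u:[v[0]+v[1]*np.cos(u[0])+v[2]*np.cos(sum(u))+v[5]*np.sin(sum(u))-zt, v[3]+v[1]*np.sin(u[0])+v[2]*np.sin(sum(u))-v[5]*np.cos(sum(u))-rt]
u=least_squares(g,[-.08,2.]).x;print(q1t,u,np.pi-sum(u))
print("elbow above wrist",-v[2]*np.cos(sum(u)),"elbow r",v[3]+v[1]*np.sin(u[0]),"wrist r",rt)
px,py=.36,.005;print("pole along",px*np.cos(q1t)+py*np.sin(q1t),"lateral from plane",-px*np.sin(q1t)+py*np.cos(q1t)-np.mean(lat))
E
```

```text
[0.05358619 0.05362098 0.05327467 0.05368392 0.05364345 0.05397278
 0.0533823  0.05347861]
[-6.79193012e-02  4.51366581e-01  6.13147668e-01 -2.72012779e-04
  2.77852371e-03 -4.24641069e-02] 0.00046402817380053474
-0.31220473870055393 [0.03845314 2.00912145] 1.0940180622553553
elbow above wrist 0.2813851887826574 elbow r 0.017080172873002168 wrist r 0.5423608252644012
pole along 0.3410613375549543 lateral from plane 0.0617546455573525
```

```bash
python3 - <<'E'
from h import *
from cell import *
cv2.imwrite("pics/scene11.png",grab_frame("scene")[:,:,::-1]); cv2.imwrite("pics/top11.png",grab_frame("top")[:,:,::-1])
s=read_state()
q1=s['joint_positions'][0];r0=np.array([np.cos(q1),np.sin(q1)]);l0=np.array([-np.sin(q1),np.cos(q1)])
v=[-.0679,.4514,.6131,0,0,-.0425];q2,q3=s['joint_positions'][1:3]
er=v[1]*np.sin(q2);wr=er+v[2]*np.sin(q2+q3)-v[5]*np.cos(q2+q3)
print(er,wr)
for d in (.28,.32,.36):
    wz=s['tool_pos'][2]+d;ez=wz-v[2]*np.cos(q2+q3)-v[5]*np.sin(q2+q3)
    E=np.r_[er*r0+.0535*l0,ez];W=np.r_[wr*r0+.0535*l0,wz]
    print(d,E,W,proj("scene",[W,E*.5+W*.5,E*.4+W*.6]).round(),proj("top",[W,E*.4+W*.6]).round())
E
```

```text
-0.03578826554937961 0.5519301569349216
0.28 [-0.01817999  0.06174575  0.66210849] [ 0.54272445 -0.11375112  0.48242845] [[294.  41.]
 [543.  50.]
 [473.  48.]] [[258. 161.]
 [189. 370.]]
0.32 [-0.01817999  0.06174575  0.70210849] [ 0.54272445 -0.11375112  0.52242845] [[295.  11.]
 [566.   3.]
 [489.   6.]] [[257. 148.]
 [179. 376.]]
0.36 [-0.01817999  0.06174575  0.74210849] [ 0.54272445 -0.11375112  0.56242845] [[297. -22.]
 [594. -52.]
 [507. -43.]] [[255. 133.]
 [166. 385.]]
```

View pics/scene11.png

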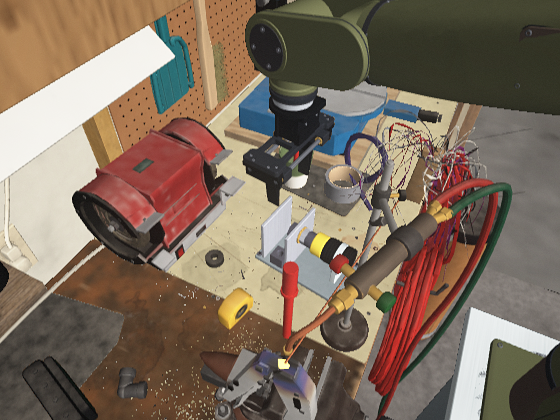

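View pics/top11.png

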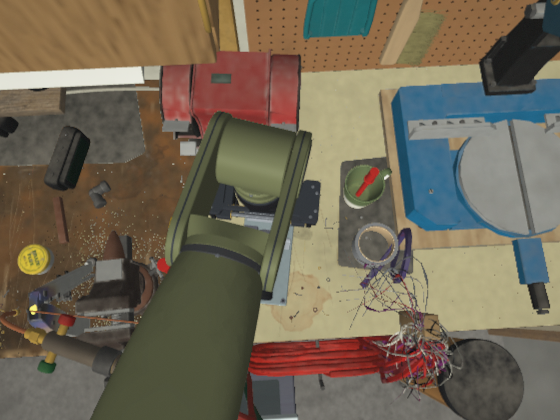

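```bash
python3 - <<'E'
from h import *
from cell import *
np.set_printoptions(precision=3,suppress=True)
q1=-.303;r0=np.array([np.cos(q1),np.sin(q1)]);l0=np.array([-np.sin(q1),np.cos(q1)])
for uv in [(150,320),(258,320),(204,320),(190,245),(262,255),(110,400),(243,400)]:
    for z in (.48,.53):
        X=onz("top",uv,z);print(uv,z,X,"r",X[:2]@r0,"lat",X[:2]@l0)
# pole vertical line in scene
print(proj("scene",[[.36,.005,z] for z in (.42,.45,.48,.51,.54)]))
E
python3 - <<'E'
import cv2
a=cv2.imread('pics/scene11.png')[0:260,300:560];cv2.imwrite('pics/s11c.png',cv2.resize(a,None,fx=2.3,fy=2.3))
E
```

```text
(150, 320) 0.48 [0.364 0.014 0.48 ] r 0.3433446916527868 lat 0.1222450212849344
(150, 320) 0.53 [ 0.364 -0.     0.53 ] r 0.347835334904479 lat 0.10829405373705048
(258, 320) 0.48 [ 0.357 -0.105  0.48 ] r 0.3724133564034515 lat 0.006560420736998424
(258, 320) 0.53 [ 0.358 -0.107  0.53 ] r 0.3738777225728795 lat 0.004653131782955296
(204, 320) 0.48 [ 0.361 -0.045  0.48 ] r 0.35786826444798053 lat 0.06444554092516194
(204, 320) 0.53 [ 0.361 -0.054  0.53 ] r 0.36084688931562614 lat 0.056511954783679354
(190, 245) 0.48 [ 0.445 -0.03   0.48 ] r 0.4341866964781667 lat 0.10384590232695695
(190, 245) 0.53 [ 0.437 -0.04   0.53 ] r 0.4292199711280314 lat 0.09181042806072119
(262, 255) 0.48 [ 0.429 -0.113  0.48 ] r 0.44328448569100937 lat 0.02054460011768329
(262, 255) 0.53 [ 0.423 -0.114  0.53 ] r 0.4373706087867777 lat 0.01718144788484708
(110, 400) 0.48 [0.284 0.055 0.48 ] r 0.25492927348025196 lat 0.1375579944821901
(110, 400) 0.53 [0.293 0.036 0.53 ] r 0.2686246585399846 lat 0.12201282574736924
(243, 400) 0.48 [ 0.276 -0.085  0.48 ] r 0.28909543359810325 lat 0.000998124036306686
(243, 400) 0.53 [ 0.286 -0.09   0.53 ] r 0.2992338521359642 lat -0.00033008599634662064
[[389.953 165.784]
 [395.605 145.891]
 [401.818 124.026]
 [408.678  99.88 ]
 [416.293  73.076]]
```

View pics/s11c.png

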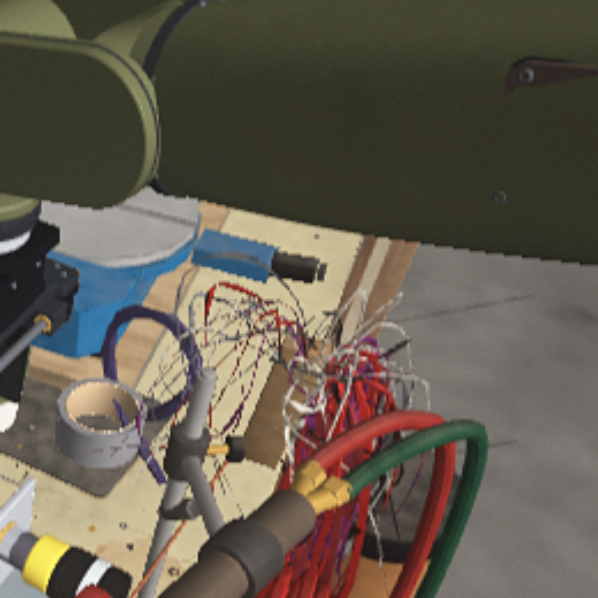

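The forearm would pass close to the torch stand and hoses at grasp depth, so I'll measure those before going lower.

```bash
python3 - <<'E'
import cv2
a=cv2.imread('pics/top0.png')[300:420,60:280];cv2.imwrite('pics/t0c.png',cv2.resize(a,None,fx=3.6,fy=3.6,interpolation=cv2.INTER_CUBIC))
a=cv2.imread('pics/scene0.png')[150:310,370:530];cv2.imwrite('pics/s0c.png',cv2.resize(a,None,fx=3.7,fy=3.7,interpolation=cv2.INTER_CUBIC))
E
```

```text
(no output)
```

View pics/t0c.png

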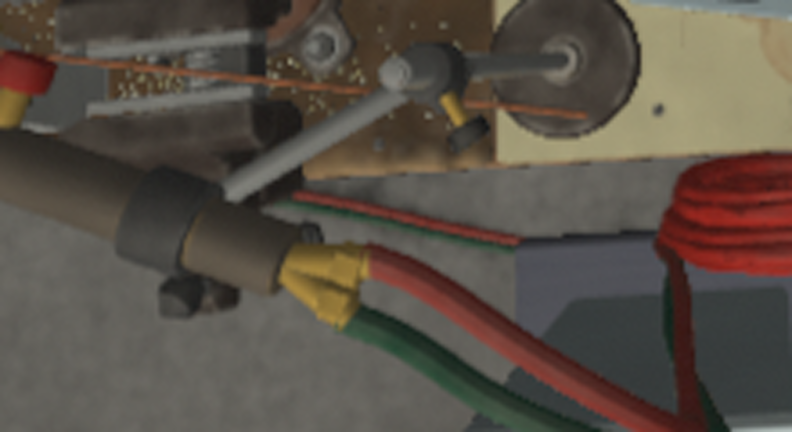

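View pics/s0c.png

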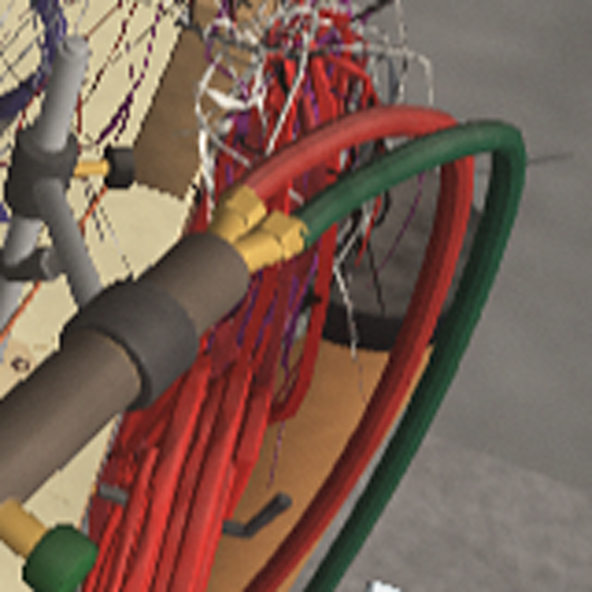

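```bash
python3 - <<'E'
from h import *
np.set_printoptions(precision=3,suppress=True)
def dens(c,n=30):
    c=np.array(c,float);return np.vstack([c[i]+(c[i+1]-c[i])*np.linspace(0,1,n)[:,None] for i in range(len(c)-1)])
T={'red':[(370,258),(420,270),(470,300),(520,340),(570,375),(630,405),(680,425)],'green':[(350,320),(400,345),(450,380),(500,405),(560,422)]}
S={'red':[(250,185),(300,150),(350,125),(400,117),(440,125),(460,150),(460,190),(440,270),(400,370),(340,470)],'green':[(305,230),(350,190),(400,160),(450,138),(490,132),(512,150),(505,200),(470,290)]}
for k in T:
    sc=dens(S[k])/3.7+[370,150]
    for t in np.array(T[k])/3.6+[60,300]:
        b=min(((tri([("scene",s),("top",t)])) for s in sc),key=lambda q:q[1]);print(k,*b)
E
```

```text
red [0.299 0.02  0.404] 0.002081785843772278
red [0.294 0.005 0.394] 5.1087179102333e-05Traceback (most recent call last):
  File "<stdin>", line 10, in <module>
  File "<stdin>", line 10, in <genexpr>
  File "h.py", line 15, in tri
    return X,max(np.linalg.norm((np.eye(3)-np.outer(d,d))@(X-o)) for o,d in [ray(n,uv,*p) for n,uv,*p in obs])
                                                                             ~~~^^^^^^^^^
  File "h.py", line 8, in ray
    p=p or camera_params(n);K=np.array(p["camera_matrix"]);T=np.array(p["cam_to_world"])
           ~~~~~~~~~~~~~^^^
ValueError: time passes only in moves, steps and waits
```

```bash
cat > cams.py <<'E'
import numpy as np
C={"scene":{'camera_matrix': [[410.5809, 0.0, 278.4709], [0.0, 410.5809, 206.932], [0.0, 0.0, 1.0]], 'cam_to_world': [[-0.8979, 0.3318, -0.2892, 0.3216], [-0.4399, -0.6547, 0.6147, 0.3954], [0.0146, 0.6792, 0.7338, 0.743], [0.0, 0.0, 0.0, 1.0]]},
"top":{'camera_matrix': [[420.1598, 0.0, 279.7432], [0.0, 420.1598, 211.1034], [0.0, 0.0, 1.0]], 'cam_to_world': [[-0.0567, 0.9711, -0.2316, 0.3654], [-0.9984, -0.0537, 0.019, -0.1265], [0.006, 0.2323, 0.9726, 0.9603], [0.0, 0.0, 0.0, 1.0]]}}
E
sed -i 's/^from cell import camera_params/import cell, cams\ndef camera_params(n): return cams.C[n] if n in cams.C else cell.camera_params(n)/' h.py; head -4 h.py
python3 - <<'E'
from h import *
np.set_printoptions(precision=3,suppress=True)
def dens(c,n=30):
    c=np.array(c,float);return np.vstack([c[i]+(c[i+1]-c[i])*np.linspace(0,1,n)[:,None] for i in range(len(c)-1)])
T={'red':[(370,258),(420,270),(470,300),(520,340),(570,375),(630,405),(680,425)],'green':[(350,320),(400,345),(450,380),(500,405),(560,422)]}
S={'red':[(250,185),(300,150),(350,125),(400,117),(440,125),(460,150),(460,190),(440,270),(400,370),(340,470)],'green':[(305,230),(350,190),(400,160),(450,138),(490,132),(512,150),(505,200),(470,290)]}
for k in T:
    sc=dens(S[k])/3.7+[370,150]
    for t in np.array(T[k])/3.6+[60,300]:
        b=min(((tri([("scene",s),("top",t)])) for s in sc),key=lambda q:q[1]);print(k,*b)
for n,a,b in [("body end",(205,240),(285,265)),("collarclamp top",(120,290),(150,190)),("armjoint",(60,190),(230,185))]:
    print(n,tri([("scene",np.array(a)/3.7+[370,150]),("top",np.array(b)/3.6+[60,300])]))
# kinematics for tilts
from scipy.optimize import least_squares
h_d,a,b,c,_,v5=-.0679,.4514,.6131,0,0,-.0425;d=.27;lat0=.0535
ex=np.array([.9886,-.1504,0]);ey=np.array([.1504,.9886,0]);ez=np.array([0,0,1.])
for tx in (0,8,15):      # lean wrist toward -y (about bolt axis)
  for ty in (0,10,15):   # lean wrist toward +x
    up=ez-np.tan(np.radians(tx))*ey+np.tan(np.radians(ty))*ex;up/=np.linalg.norm(up)
    tip=np.array([.5326,-.1156,.083])-up*.013
    W=tip+up*d
    q1=np.arctan2(W[1],W[0])-np.arcsin(lat0/np.hypot(*W[:2]));wr=W[0]*np.cos(q1)+W[1]*np.sin(q1)
    g=lambda u:[h_d+d+a*np.cos(u[0])+b*np.cos(sum(u))+v5*np.sin(sum(u))-W[2],a*np.sin(u[0])+b*np.sin(sum(u))-v5*np.cos(sum(u))-wr]
    u=least_squares(g,[.03,2.]).x;s=sum(u);sl=-np.cos(s)/np.sin(s)
    out=[]
    for nm,P in (("pole",[.3618,.0035,.4235]),("hoseR",[.294,.005,.394]),("hose2",[.265,-.026,.4]),("hose3",[.24,-.04,.4])):
        P=np.array(P);r=P[0]*np.cos(q1)+P[1]*np.sin(q1);l=-P[0]*np.sin(q1)+P[1]*np.cos(q1)-lat0
        za=W[2]+(wr-r)*sl
        out.append((nm,round(float(np.hypot(l,(za-P[2])*np.sin(s))),3),'l%.3f'%l,'z%.3f'%za))
    print(tx,ty,np.round([q1,*u],3),out)
E
```

```text
import numpy as np,cv2
import cell, cams
def camera_params(n): return cams.C[n] if n in cams.C else cell.camera_params(n)
from scipy.spatial.transform import Rotation as R
red [0.299 0.02  0.404] 0.002094765001807762
red [0.294 0.005 0.394] 3.904666204973137e-05
red [ 0.284 -0.013  0.397] 4.035197904855603e-05
red [ 0.27  -0.031  0.399] 0.00011967075940537379
red [ 0.257 -0.047  0.394] 9.036571902467914e-05
red [ 0.244 -0.066  0.381] 4.425509539334308e-06
red [ 0.232 -0.082  0.363] 8.987718946701703e-06
green [0.279 0.027 0.401] 0.0016174482999913515
green [0.271 0.01  0.399] 6.35974280452677e-05
green [ 0.26  -0.008  0.404] 7.327135476368578e-05
green [ 0.251 -0.024  0.401] 2.401442153438367e-05
green [ 0.242 -0.043  0.393] 2.4811017786760947e-06
body end (array([0.302, 0.049, 0.405]), np.float64(0.0019324996987363625))
collarclamp top (array([0.325, 0.091, 0.417]), np.float64(0.0032053252017005033))
armjoint (array([0.338, 0.064, 0.421]), np.float64(0.00949610937982141))
0 0 [-0.312  0.03   2.006] [('pole', 0.063, 'l0.061', 'z0.440'), ('hoseR', 0.082, 'l0.042', 'z0.473'), ('hose2',
[... 808 characters left out ...]
 1.854] [('pole', 0.084, 'l0.074', 'z0.468'), ('hoseR', 0.109, 'l0.052', 'z0.501'), ('hose2', 0.098, 'l0.013', 'z0.509'), ('hose3', 0.106, 'l-0.009', 'z0.519')]
15 0 [-0.431  0.059  1.993] [('pole', 0.103, 'l0.101', 'z0.448'), ('hoseR', 0.106, 'l0.074', 'z0.480'), ('hose2', 0.084, 'l0.034', 'z0.487'), ('hose3', 0.086, 'l0.010', 'z0.496')]
15 10 [-0.409  0.153  1.897] [('pole', 0.1, 'l0.094', 'z0.464'), ('hoseR', 0.114, 'l0.068', 'z0.497'), ('hose2', 0.097, 'l0.028', 'z0.504'), ('hose3', 0.101, 'l0.005', 'z0.513')]
15 15 [-0.399  0.201  1.851] [('pole', 0.099, 'l0.090', 'z0.470'), ('hoseR', 0.117, 'l0.065', 'z0.503'), ('hose2', 0.101, 'l0.025', 'z0.511'), ('hose3', 0.106, 'l0.003', 'z0.520')]
```

Untilted, the forearm would touch the stand or hoses: about 63 mm from axis to pole, and the tube radius is about 57. Leaning the tool ~10° about the bolt axis and ~8° away from the robot gives about 2 cm of margin, so I'll tilt first, while still high.

```bash
python3 -m jog '[{"x":0,"y":0,"z":0,"ax":0.075,"ay":0.0875,"az":0,"grip":0.095},{"x":0,"y":0,"z":0,"ax":0.075,"ay":0.0875,"az":0,"grip":0.095},{"x":0,"y":0,"z":0,"ax":0,"ay":0,"az":0,"grip":0.095},{"x":0,"y":0,"z":0,"ax":0,"ay":0,"az":0,"grip":0.095}]'; cat > tip.py <<'E'
import sys
from h import *
from cell import read_state
np.set_printoptions(precision=4,suppress=True)
P=np.array([.5346,-.1159,.083]);ey=np.array([.1504,.9886,0]);ex=np.array([.9886,-.1504,0])
s=read_state();m=R.from_quat(s['eef_rot']).as_matrix();up=-m[:,2]
print('t',s['time'],'tcp',s['tool_pos'],'q',s['joint_positions'],'g',s['gripper_width']*.0951,'F',s['wrist_force'],'T',s['wrist_torque'])
print('up.ex',up@ex,'up.ey',up@ey,'jaw.ex',m[:,0]@ex)
for back in map(float,sys.argv[1:]): print(back,(m.T@(P-up*.013+up*back-s['tool_pos'])))
g=s['tool_pos']+up*.0188;d=g-np.array([.5277,-.1148,.083]);print('grasp rel head fixture axes',d@ex,d@ey,d[2])
E
python3 tip.py .08 .0
```

```text
time: 14.92
tool_pos: [0.5428, -0.1136, 0.2012]
eef_rot: [0.754, 0.647, 0.018, -0.113]
wrist_force: [0.0, 0.2, -0.3]
gripper_width: 1.001
t 14.925 tcp [ 0.5428 -0.1136  0.2012] q [-0.3752  0.0333  1.7821  0.1362  1.511  -1.8137] g 0.09521018373319745 F [ 0.0261  0.1971 -0.313 ] T [-0.1295 -0.1054  0.011 ]
up.ex 0.14677797891159405 up.ey -0.1725041143547008 jaw.ex 0.014927695534221798
0.08 [-0.0239  0.0097  0.0486]
0.0 [-0.0239  0.0097  0.1286]
grasp rel head fixture axes 0.017463248923924604 0.00019849670041688212 0.13648271875640888
```

```bash
python3 -m jog '[{"x":-0.012,"y":0.0048,"z":0.02,"ax":0,"ay":0,"az":-0.015,"grip":0.095},{"x":-0.0119,"y":0.0048,"z":0.0286,"ax":0,"ay":0,"az":0,"grip":0.095},{"x":0,"y":0,"z":0,"ax":0,"ay":0,"az":0,"grip":0.095},{"x":0,"y":0,"z":0,"ax":0,"ay":0,"az":0,"grip":0.095}]'; python3 tip.py 0.08 0; python3 - <<'E'
from cell import *
import cv2,pickle
p=camera_params("wrist");cv2.imwrite(f"pics/w12.png",grab_frame("wrist")[:,:,::-1]);pickle.dump(p,open('pics/w12.pkl','wb'))
cv2.imwrite("pics/scene12.png",grab_frame("scene")[:,:,::-1])
from ov import *
overlay('pics/w12.png','wrist',p,(190,130,390,280),4,(.5425,-.1171,0),-.151,'pics/o12.png')
E
```

```text
time: 15.42
tool_pos: [0.5424, -0.1285, 0.148]
eef_rot: [0.749, 0.653, 0.018, -0.113]
wrist_force: [0.2, -0.1, 0.8]
gripper_width: 1.002
t 15.425 tcp [ 0.5424 -0.1285  0.148 ] q [-0.3987  0.0864  1.8192  0.1338  1.4263 -1.864 ] g 0.09533005124778622 F [ 0.2211 -0.1379  0.8247] T [-0.0681 -0.1105 -0.01  ]
up.ex 0.14818550437149644 up.ey -0.17362006514850514 jaw.ex -0.0003180437091527223
0.08 [-0.0003  0.0003 -0.0004]
0.0 [-0.0003  0.0003  0.0796]
grasp rel head fixture axes 0.019400325370911277 -0.014591861377304461 0.08327441469670364
```

View pics/o12.png

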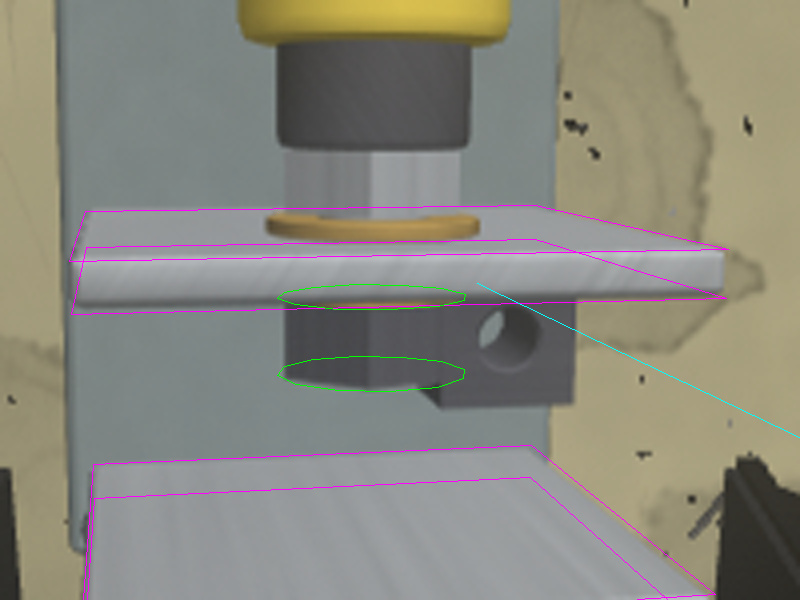

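View pics/scene12.png

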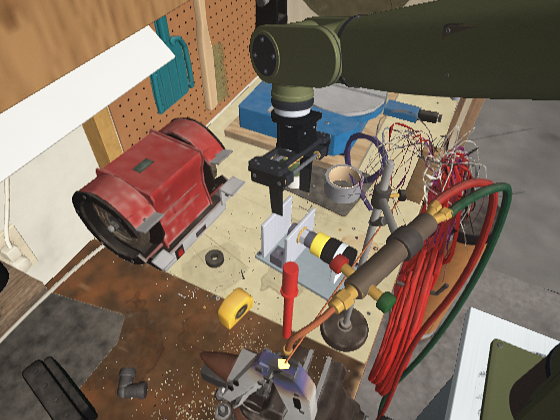

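```bash
python3 -m jog '[{"x":0,"y":0,"z":0.02,"ax":0,"ay":0,"az":0,"grip":0.095},{"x":0,"y":0,"z":0.02,"ax":0,"ay":0,"az":0,"grip":0.095},{"x":0,"y":0,"z":0,"ax":0,"ay":0,"az":0,"grip":0.095}]'; python3 tip.py 0; python3 - <<'E'
from cell import *
import cv2,pickle
p=camera_params("wrist");cv2.imwrite(f"pics/w13.png",grab_frame("wrist")[:,:,::-1]);pickle.dump(p,open('pics/w13.pkl','wb'))
cv2.imwrite("pics/scene13.png",grab_frame("scene")[:,:,::-1])
E
```

```text
time: 15.9
tool_pos: [0.5354, -0.1197, 0.1057]
eef_rot: [0.749, 0.652, 0.017, -0.116]
wrist_force: [-0.4, 0.1, -0.3]
gripper_width: 0.995
t 15.9 tcp [ 0.5354 -0.1197  0.1057] q [-0.3896  0.1128  1.8673  0.1371  1.3573 -1.865 ] g 0.09464530074984122 F [-0.4221  0.0652 -0.3394] T [-0.1108 -0.0612  0.0196]
up.ex 0.15392626790309472 up.ey -0.17493879245930913 jaw.ex 0.00047324205189662157
0.0 [-0.0005  0.0022  0.0359]
grasp rel head fixture axes 0.011223520536661508 -0.006931586488188947 0.04096397135649592
```

View pics/w13.png

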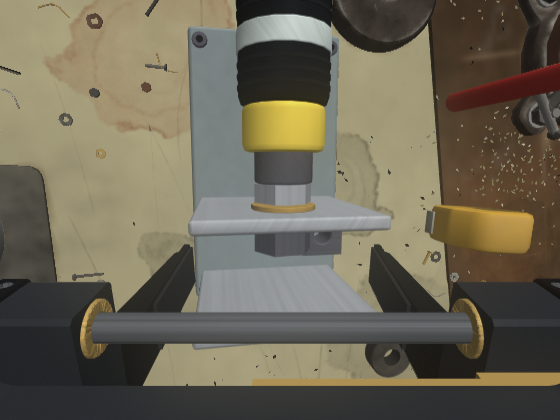

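View pics/scene13.png

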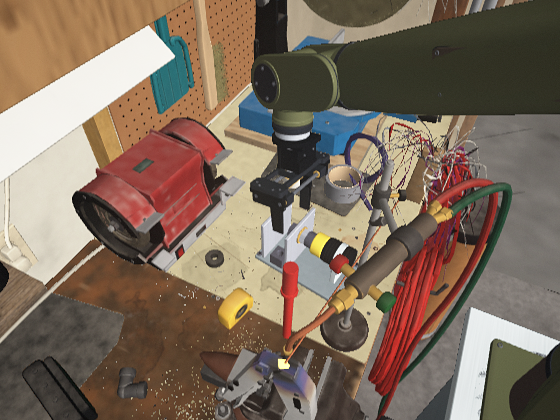

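```bash
python3 -m jog '[{"x":0,"y":0,"z":0.015,"ax":0,"ay":0,"az":0,"grip":0.095},{"x":0,"y":0,"z":0.015,"ax":0,"ay":0,"az":0,"grip":0.095},{"x":0,"y":0,"z":0.008,"ax":0,"ay":0,"az":0,"grip":0.095},{"x":0,"y":0,"z":0,"ax":0,"ay":0,"az":0,"grip":0.095},{"x":0,"y":0,"z":0,"ax":0,"ay":0,"az":0,"grip":0.095}]'; python3 tip.py 0; python3 - <<'E'
from cell import *
import cv2,pickle
p=camera_params("wrist");cv2.imwrite(f"pics/w14.png",grab_frame("wrist")[:,:,::-1]);pickle.dump(p,open('pics/w14.pkl','wb'))
cv2.imwrite("pics/scene14.png",grab_frame("scene")[:,:,::-1])
E
```

```text
time: 16.62
tool_pos: [0.5333, -0.1137, 0.0721]
eef_rot: [0.749, 0.652, 0.019, -0.113]
wrist_force: [0.4, 0.6, 0.1]
gripper_width: 1.0
t 16.625 tcp [ 0.5333 -0.1137  0.0721] q [-0.3816  0.1397  1.8995  0.1412  1.2914 -1.8665] g 0.09513632203016621 F [0.4146 0.6138 0.0659] T [-0.0808 -0.0711  0.0541]
up.ex 0.14779565602951364 up.ey -0.17360047627376315 jaw.ex -5.981503079041747e-05
0.0 [-0.0001 -0.0001  0.0018]
grasp rel head fixture axes 0.008162430907376315 -0.00129197661284326 0.007414859142981886
```

View pics/w14.png

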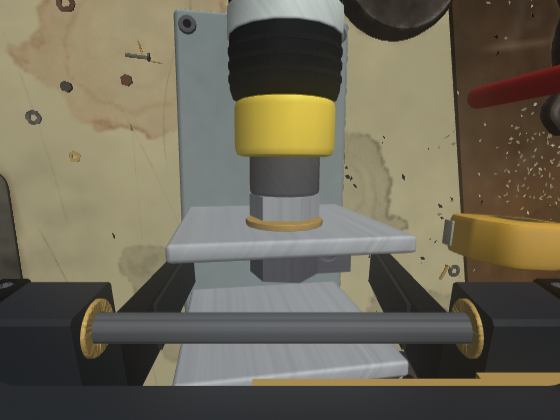

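View pics/scene14.png

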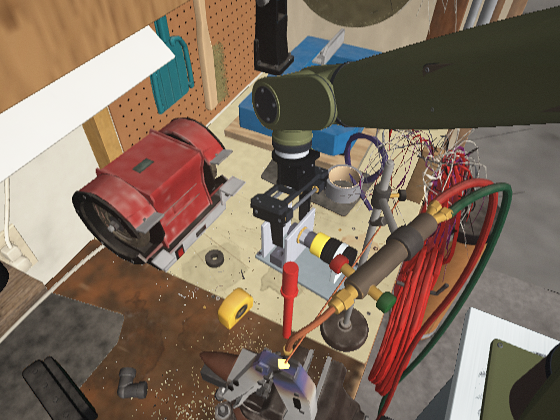

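```bash
python3 -m jog '[{"x":0,"y":0,"z":0.0015,"ax":0,"ay":0,"az":0,"grip":0.046},{"x":0,"y":0,"z":0,"ax":0,"ay":0,"az":0,"grip":0.046},{"x":0,"y":0,"z":0,"ax":0,"ay":0,"az":0,"grip":0.046},{"x":0,"y":0,"z":0,"ax":0,"ay":0,"az":0,"grip":0.046},{"x":0,"y":0,"z":0,"ax":0,"ay":0,"az":0,"grip":0.046},{"x":0,"y":0,"z":0,"ax":0,"ay":0,"az":0,"grip":0.046},{"x":0,"y":0,"z":0,"ax":0,"ay":0,"az":0,"grip":0.046}]' 50; python3 tip.py 0; python3 - <<'E'
from cell import *
import cv2,pickle
p=camera_params("wrist");im=grab_frame("wrist")[:,:,::-1];cv2.imwrite(f"pics/w15.png",im);pickle.dump(p,open('pics/w15.pkl','wb'))
cv2.imwrite("pics/w15c.png",cv2.resize(im[180:330,180:380],None,fx=4,fy=4,interpolation=cv2.INTER_CUBIC))
E
```

```text
time: 17.6
tool_pos: [0.5329, -0.1132, 0.0704]
eef_rot: [0.749, 0.652, 0.018, -0.113]
wrist_force: [0.2, 0.2, -0.2]
gripper_width: 0.487
t 17.6 tcp [ 0.5329 -0.1132  0.0704] q [-0.3812  0.141   1.9013  0.1413  1.2888 -1.8665] g 0.04627489718499194 F [ 0.2301  0.1538 -0.1783] T [-0.1012 -0.057  -0.0063]
up.ex 0.14829120098006005 up.ey -0.17372226059196869 jaw.ex -6.487205661035198e-06
0.0 [-0.0001  0.0002 -0.    ]
grasp rel head fixture axes 0.00766920919219723 -0.0009394859987999426 0.005685556965279989
```

View pics/w15c.png

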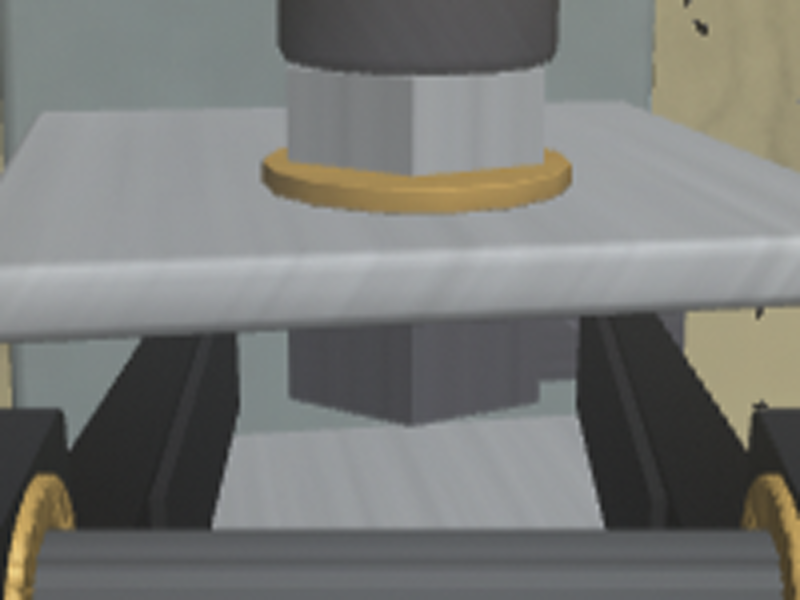

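The corner edge points straight along the tool (412, midway between 290 and 540), so the flats face the fingers now. Closing.

```bash
python3 -m jog '[{"x":0,"y":0,"z":0,"ax":0,"ay":0,"az":0,"grip":0.02},{"x":0,"y":0,"z":0,"ax":0,"ay":0,"az":0,"grip":0.02},{"x":0,"y":0,"z":0,"ax":0,"ay":0,"az":0,"grip":0.02},{"x":0,"y":0,"z":0,"ax":0,"ay":0,"az":0,"grip":0.02},{"x":0,"y":0,"z":0,"ax":0,"ay":0,"az":0,"grip":0.02}]' 50; python3 tip.py 0; python3 - <<'E'
from cell import *
import cv2,pickle
p=camera_params("wrist");im=grab_frame("wrist")[:,:,::-1];cv2.imwrite(f"pics/w16.png",im)
cv2.imwrite("pics/w16c.png",cv2.resize(im[180:330,180:380],None,fx=4,fy=4,interpolation=cv2.INTER_CUBIC))
E
```

```text
time: 18.27
tool_pos: [0.533, -0.1123, 0.0706]
eef_rot: [0.749, 0.652, 0.019, -0.114]
wrist_force: [1.2, 5.6, 1.4]
gripper_width: 0.322
t 18.275 tcp [ 0.533  -0.1123  0.0706] q [-0.3806  0.1408  1.9013  0.1433  1.2896 -1.8664] g 0.03062373254237169 F [1.2037 5.5707 1.3938] T [ 1.1406 -0.1893 -0.2227]
up.ex 0.14850827370659972 up.ey -0.17562889575741392 jaw.ex 0.0003046105398481494
0.0 [-0.001   0.0002  0.    ]
grasp rel head fixture axes 0.007638211349125102 -5.5982832987349216e-05 0.005904331808078464
```

View pics/w16c.png

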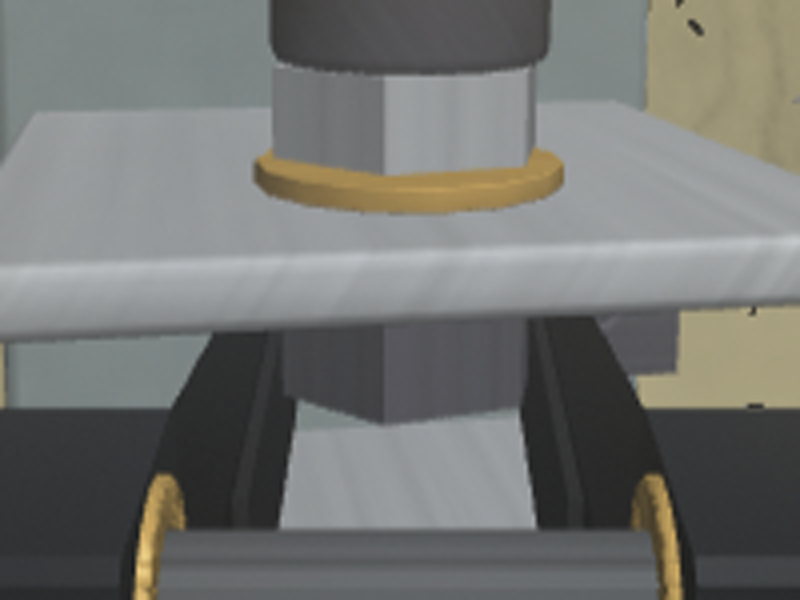

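```bash
python3 -m jog '[{"x":0,"y":0,"z":0,"ax":0,"ay":0,"az":0,"grip":0.02},{"x":0,"y":0,"z":0,"ax":0,"ay":0,"az":0,"grip":0.02},{"x":0,"y":0,"z":0,"ax":0,"ay":0,"az":0,"grip":0.02},{"x":0,"y":0,"z":0,"ax":0,"ay":0,"az":0,"grip":0.02},{"x":0,"y":0,"z":0,"ax":0,"ay":0,"az":0,"grip":0.02},{"x":0,"y":0,"z":0,"ax":0,"ay":0,"az":0,"grip":0.02},{"x":0,"y":0,"z":0,"ax":0,"ay":0,"az":0,"grip":0.02},{"x":0,"y":0,"z":0,"ax":0,"ay":0,"az":0,"grip":0.02},{"x":0,"y":0,"z":0,"ax":0,"ay":0,"az":0,"grip":0.02},{"x":0,"y":0,"z":0,"ax":0,"ay":0,"az":0,"grip":0.02}]' 50; python3 tip.py 0; python3 - <<'E'
from cell import *
import cv2,pickle,numpy as np
im=grab_frame("wrist")[:,:,::-1]
a=cv2.imread('pics/w16.png');cv2.imwrite("pics/w17.png",im)
f=lambda i:cv2.resize(i[200:300,230:330],None,fx=4,fy=4,interpolation=cv2.INTER_CUBIC)
cv2.imwrite("pics/cmp.png",np.hstack([f(a),f(im)]))
t=grab_frame("top")[:,:,::-1];s=grab_frame("scene")[:,:,::-1]
g=lambda i,x,y:cv2.resize(i[y:y+100,x:x+100],(400,400),interpolation=cv2.INTER_CUBIC)
cv2.imwrite("pics/cmp2.png",np.hstack([g(t,320,140),g(s,245,100)])); cv2.imwrite("pics/top17.png",t)
E
```

```text
time: 19.58
tool_pos: [0.533, -0.1123, 0.0706]
eef_rot: [0.749, 0.652, 0.019, -0.114]
wrist_force: [0.7, 6.2, 2.8]
gripper_width: 0.319
t 19.575 tcp [ 0.533  -0.1123  0.0706] q [-0.3805  0.1409  1.9013  0.1434  1.2896 -1.8665] g 0.03037713698853532 F [0.6736 6.1824 2.8495] T [ 1.1267 -0.1854 -0.1886]
up.ex 0.1485306046753985 up.ey -0.175656105951257 jaw.ex 0.00021616837438051192
0.0 [-0.0011  0.0002  0.    ]
grasp rel head fixture axes 0.007637279221129402 -2.439834676203212e-05 0.005885830593570188
```

View pics/cmp.png

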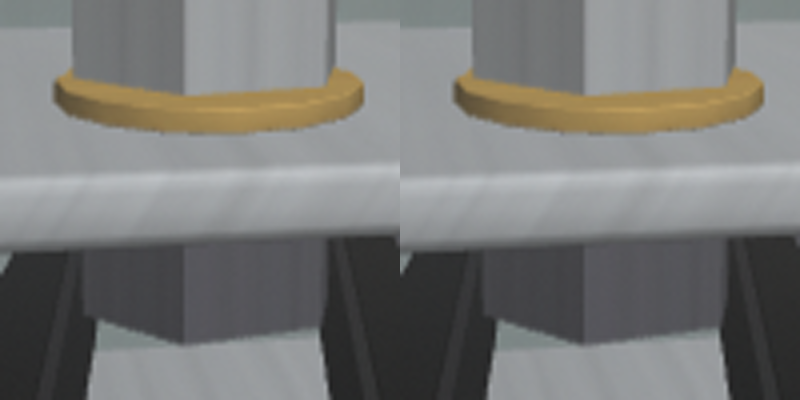

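View pics/cmp2.png

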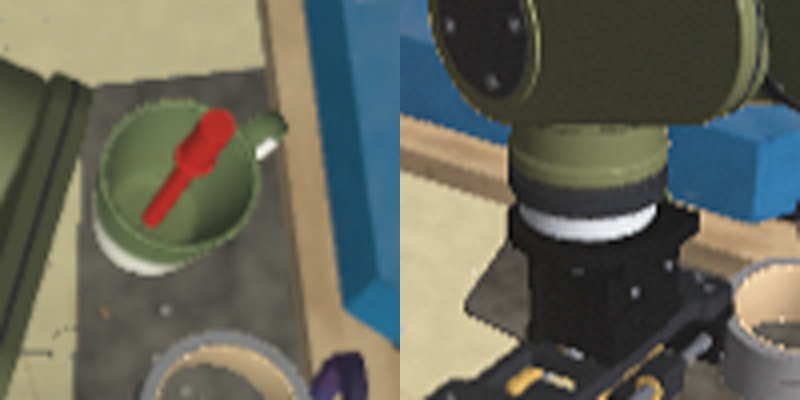

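View pics/top17.png

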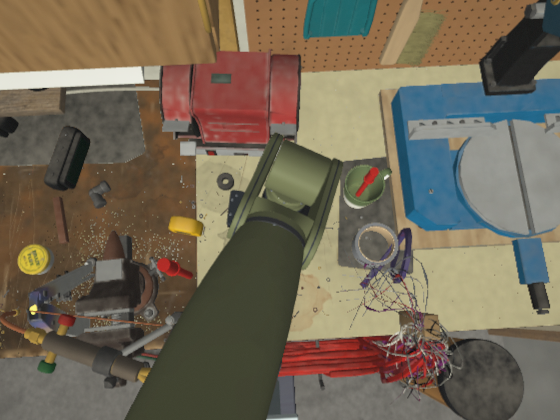

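The bolt edge stays at the same pixel after 1.3 s (184 in both crops). The pin is in the upright mug, and the tape, tape measure and magnet look unmoved. Handing in.

```bash
python3 -c "
from cell import *
print(job_done())"
```

```text
the job is handed in; nothing more can be done
None
```

The pin stands foot down in the mug, and the gripper is holding the bolt head, which has stopped turning. I handed the job in at about 19.7 s, still gripping; no verdict was reported.

**What I did:**
- I pulled the small red pin out of its socket, put it in the mug (which was in the farther place) and let it go.
- I then reached into the gap with the tool leaned about 10° along the gap and about 8° away from the robot. Straight down, the forearm would have come too close to the torch stand and hoses.
- I closed on the head with 50 N when its flats faced the fingers.

**Last checks:**
- **Bolt:** finger opening was 30.4 mm (head 30 mm across flats), and the head's edge sat at the same pixel in pictures 1.3 s apart. The grasp point was about 10 mm from the head's centre.
- **Pin and mug:** the pin was foot down and leaning slightly, and the mug was upright, by eye in the top view.
- **Other things:** the tape, tape measure and magnet looked unmoved in the top view.
- **Forces:** wrist force was about 7 N at the end, because the grip closed roughly 1 mm off centre. It caused no trouble.
- **Disagreements:** camera estimates of the fixture's position differed by 2–4 mm between views, so I used the closer wrist views.

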